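Nest a round mirror and start its self-tapping thumbscrew

ROBOT

A 6-joint arm with a two-finger parallel gripper is mounted at the origin on a cart in front of the work surface, level with it; the furniture and walls round the work are solid. World frame = base frame: x ahead of the robot, y to its left, z up, the work surface at z = 0. Lengths are in m, angles in rad, forces in N, time in s.
With the tool pointing down it reaches from about 0.25 to 0.725 m from the base axis. Payload 4 kg.
Tool frame: the origin (TCP) lies at the very end of the fingers, on their centre line; the grasp point (between the pads) lies 19 mm behind it; x points along the fingers, z is the direction in which the jaws open and shut, and the axes are right-handed (so a half turn about x gives the same grasp; the last joint's range is limited). The gripper opens to 85 mm and grips with 20 to 120 N. Pads are 22 mm wide; open, the fingers measure 114 mm over their backs; the gripper's body (76 mm by 85 mm) begins 54 mm behind the grasp point. The pads swing forward as they close: fully open they stand 13 mm farther back than shut.
Start: joints at [-1.218, 0.241, 0.005, 1.335, 0, 1.571], TCP at [0.173, -0.469, 0.21] pointing down, gripper open.
Joint ranges: [-2.72, 2.72], [-1.05, 1.87], [-1.09, 1.28], [-1.99, 2.15], [-1.42, 1.44], [-3.14, 3.14]. Speed limits (rad/s): [2.79, 2.79, 3.14, 3.14, 3.14, 3.14].

INTERFACE

Orientations are given as a unit quaternion [x, y, z, w].
In Python, from workcell import bot gives the robot as it stands.
- The arm moves only by the tool step_arm, never from a script. Its argument "series" is a list of rows, each an object of numbers: "x", "y", "z": the shift along the world's x, y, z in cm; "twist": the turn about the world's z in degrees; "jaw": the finger opening in cm, from 0 to 8.54. In form: [{"x": .., "y": .., "z": .., "twist": .., "jaw": ..}, ...]. A call has 1 to 10 rows; each row is the pose to reach, as a shift and turn from the pose measured when the call began; what a row does not reach only later rows make up. A row lasts 1/12 s, in which the tool goes at most 41.7 mm and 7.16 degrees, less where a joint would pass 70% of its speed; a pose out of reach is approached as far as the arm can. A call with a gripper value outside its range is refused whole. The fingers move at their own pace and stop on an object; the grip force is fixed at half the most. Time passes only in rows, so rows that repeat a pose let the fingers close. It gives the time, the measured TCP pose, the force and the opening at its end, in the units of the state.
- bot.get_obs(): the state, without advancing time (a new reading comes with each control period).
- bot.camera(name): name is "scene" or "top"; returns (picture, depth): 400x640x3 uint8, red, green, blue; 400x640 float32, m along the optical axis (not along the pixel's ray), 0 where there is no reading.
- bot.camera_info(name): a dict with "camera_matrix" (3x3 intrinsics, pixels), "R" (3x3) and "t" (3): a world point X has camera coordinates R X + t. Camera axes: x right, y down, z forward; pixel columns grow to the right and rows downward; lengths in m; the calibration is good to about 2 mm. A picture is of the moment at which its call begins. camera_info takes no time and is no camera call.
- bot.job_done(): hands the job in, once; it reports no verdict.
The state is a dict: "clock": time; "joint_pos": joint angles; "joint_vel": joint speeds; "tau": joint torques, N m; "eef_pos": TCP position; "tool_rot": TCP orientation; "ft_force": force on the tool from outside, world axes, zero at the start; "ft_torque": the same for the moment, N m; "grip_width": finger opening in m.
Only numpy, scipy, OpenCV 4.12 (cv2) and the standard library are available. Lean on these libraries where they do the work, as an engineer would, in place of code of your own. Each camera call takes 0.05 s, during which the arm holds its last target.

TASK

Slide the round mirror along the black plate into its nest, so that its rim touches the two steel pins and the white boss between them. Then start the red self-tapping thumbscrew standing in the boss: press it down firmly while turning it clockwise, a good half turn in all, until the yellow band on its shank has sunk into the boss and stays there when you let go. Leave the mirror in its nest and the other things on the table undisturbed.

Things in the scene. Friction and masses are not known exactly. Their poses are not given: they have to be found in the camera images.
- mount_plate: Black plate fixed to the table, 190 (x) x 120 (y) x 12 mm high; origin at the middle of its underside, z up. On it stand two steel pins, 8 mm diameter, 12 mm high, 26 mm from the nest's centre and 55 degrees either side of the plate's +x direction, and between them a white plastic boss, 20 mm diameter, 10 mm high.
- nest (a point): Where the mirror's centre comes to lie when it touches both pins and the boss: 30 mm along +x from the plate's origin, 17 mm above the table. The pins and the boss lie on its +x side; it is open to -x. Axes parallel to the plate's.
- mirror_center (a point): Centre of the round mirror: an aluminium ring with a greenish glass face, 44 mm diameter, 10 mm high, 80 g, lying loose and flat on the plate, 40 to 75 mm to the -x side of the nest.
- boss_top (a point): Middle of the white boss's top, 22 mm above the table, 62 mm along +x from the plate's origin, on the upright axis of the screw. The 2.5 mm yellow band on the screw's shank starts just above it. At the start the underside of the screw's flange is 15 mm above it, so the mirror (whose top is level with the boss) passes below.
- screw_head (a point): Centre of the grip bar of the red thumbscrew, on the screw's axis, 52 mm above the table at the start. The bar is 26 mm long (point x), 10 mm thick (point y), 22 mm high. Below it is a round flange, 32 mm diameter, 4 mm thick, its top 11 mm below this point; fingertips may push on it. The screw spins easily.
- bite (a joint): Depth (m) of thread cut: 0 at the start, 0.009 at most. Grows 1 mm per rad of clockwise turn, only while the screw is pressed down with over about 8 to 11 N (less: it just spins; not turned: no bite). The boss gives 1 mm per 4 N, 6 mm at most: press 4 to 5 mm down (14 to 20 N), sink 1 mm per rad while turning. Let go, it springs back by the give and stays at this depth.
- screw_turn (a joint): Turn of the thumbscrew in rad, growing clockwise seen from above; at 0 its bar lies along the plate's x axis.
- lens_tube: Bystander: black lens tube, 30 mm diameter, 30 mm high, left of the plate, loose; origin under its middle.
- cube: Bystander: black cage cube with green windows, 39 x 39 x 40 mm, left of the plate, loose; origin under its middle.
- case: Bystander: round white lens case, 34 mm diameter, 14 mm high, left of the plate, loose; origin under its middle.
- spool: Bystander: white fibre spool with yellow winding, 69 mm diameter, 22 mm high, left of the plate, loose; origin under its middle.
Mind the look-alikes: they are no part of the job. Of the things like the part that bears mirror_center, leave any that is purple; of the rest the larger one is meant.

How it is judged:
On the way, in this order (a step that is already met when the one before it is completed fails the run):
1. the mirror lies in the nest (centre within 3 mm) before the screw has bitten 1 mm (horizontal distance between mirror_center and nest below 0.003 m and angle between mirror_center's own z axis and vertical below 0.08 rad and value of joint bite below 0.001 m), for 0.2 s.
2. the screw has cut its first thread, at least 2.5 mm deep (value of joint bite above 0.0025 m), for 0.2 s.
At the end, for the whole second after the job is handed in: The mirror lies flat in the nest, its centre within 3 mm of the nest's centre; the thread is cut at least 2.5 mm deep and the released screw stands at least 2 mm lower than at the start (horizontal distance between mirror_center and nest below 0.003 m and angle between mirror_center's own z axis and vertical below 0.08 rad and z of mirror_center in the frame of nest below 0.003 m and value of joint bite above 0.0025 m and z of screw_head in the frame of mount_plate below 0.05 m); the robot touches nothing.
It fails at once if a bystander (lens tube, cage cube, lens case, spool) is moved by more than 15 mm (distance of any of lens_tube, cube, case, spool from where it was at the start of the episode above 0.015 m).
It also fails if it takes over 61 s, if anything falls off the work surface, if the arm or the gripper's body presses on something with over 40 N, if the wrist force passes 120 N, or if a joint passes its speed limit or range.

## Working session

There is one attempt and no reset: what is moved stays moved. The work goes in short steps, Python scripts to look and compute and a tool call to move; the robot and the scene stay as the last step left them, time stands still between calls to the robot, and variables do not carry over. Pictures are saved under pics/ and viewed, and the job is handed in when it is done.

Besides the shell and the picture viewer there is one more tool, called after ">>>" as name([rows], argument=value, ...), one row to a line, values as JSON. step_arm: Moves the arm, as the interface text tells. Its arguments: {"type":"object","properties":{"series":{"type":"array","items":{"type":"object","properties":{"x":{"type":"number"},"y":{"type":"number"},"z":{"type":"number"},"twist":{"type":"number"},"jaw":{"type":"number"}}}}},"required":["series"]}

```bash
ls; mkdir -p pics; python3 - <<'E'
from workcell import bot
import cv2,numpy as np
o=bot.get_obs();print(o)
for n in("scene","top"):
    p,d=bot.camera(n);cv2.imwrite(f"pics/{n}0.png",p[:,:,::-1]);np.savez(f"{n}0.npz",p=p,d=d)
    print(bot.camera_info(n))
E
```

```text
pics
{'clock': 0.0, 'joint_pos': array([-1.21798146e+00,  2.41410330e-01,  3.69775719e-03,  1.33521410e+00,
        3.35656377e-05,  1.57080709e+00]), 'joint_vel': array([-0.00138012, -0.00060374, -0.00127711, -0.00112208,  0.00108936,
       -0.00017516]), 'tau': array([-5.42517209e-04, -3.72317648e+01,  2.52407598e+01,  1.68121001e-02,
       -8.47307274e-05, -4.66032631e-06]), 'eef_pos': array([ 0.1725399 , -0.46854456,  0.20910425]), 'tool_rot': array([ 0.4049368 ,  0.5805957 , -0.40405562,  0.57937369]), 'ft_force': array([-0.46330303, -0.62714379, -0.68410743]), 'ft_torque': array([-0.02693462, -0.00209388, -0.04556096]), 'grip_width': 0.08546662747911361}
{'camera_matrix': array([[445.35853221,   0.        , 319.35304177],
       [  0.        , 445.35853221, 199.19911899],
       [  0.        ,   0.        ,   1.        ]]), 'R': array([[ 0.56350131, -0.82605875, -0.00965486],
       [-0.39287424, -0.25768423, -0.88275063],
       [ 0.72671597,  0.50122428, -0.4697426 ]]), 't': array([-0.40386971,  0.19512414,  0.68474924])}
{'camera_matrix': array([[408.80624179,   0.        , 325.73690764],
       [  0.        , 408.80624179, 200.07558546],
       [  0.        ,   0.        ,   1.        ]]), 'R': array([[ 0.05397404, -0.99853429, -0.0040095 ],
       [-0.97371517, -0.05174182, -0.22181424],
       [ 0.22128166,  0.01587632, -0.9750807 ]]), 't': array([-0.18145637,  0.48681942,  0.89907382])}
```

View pics/scene0.png

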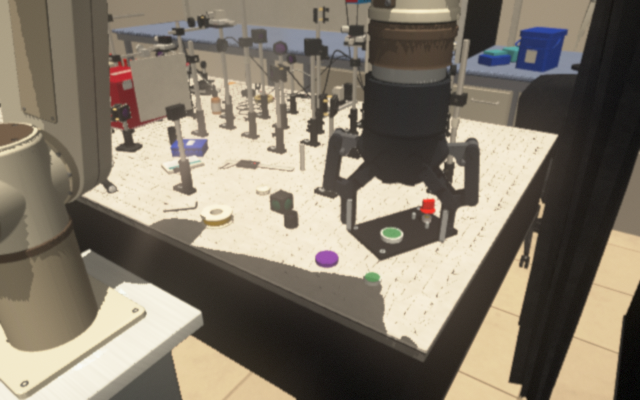

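View pics/top0.png

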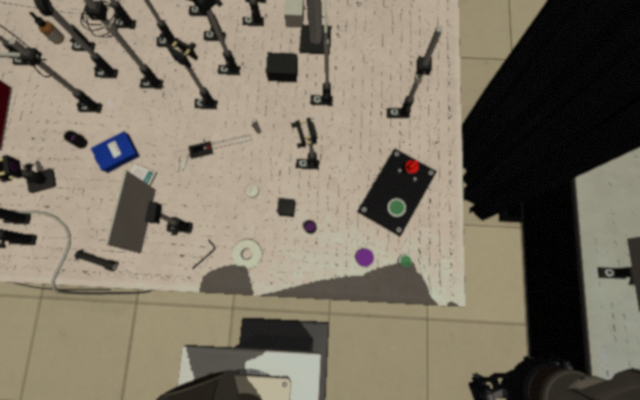

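The scene view shows the plate under the gripper. In the top view the plate is clear: green mirror about (397,207), red screw about (412,167). The purple disc (364,257) and the small green disc (405,261) are the decoys.

```bash
cat > h.py <<'E'
from workcell import bot
import cv2,numpy as np
def ray(n,u,v,z):
    c=bot.camera_info(n);K,R,t=c['camera_matrix'],c['R'],c['t']
    C=-R.T@t; d=R.T@np.linalg.inv(K)@np.array([u,v,1.]); return C+d*(z-C[2])/d[2]
def proj(n,X):
    c=bot.camera_info(n);q=c['camera_matrix']@(c['R']@np.array(X)+c['t']);return q[:2]/q[2]
def crop(n,p,u0,v0,w,h,s,name):
    im=cv2.resize(p[v0:v0+h,u0:u0+w,::-1],None,fx=s,fy=s,interpolation=cv2.INTER_CUBIC)
    for k in range(0,w,10): cv2.putText(im,str(u0+k),(k*s,10),0,.35,(255,0,255),1);cv2.line(im,(k*s,12),(k*s,18),(255,0,255),1)
    for k in range(0,h,10): cv2.putText(im,str(v0+k),(0,k*s+4),0,.35,(255,0,255),1)
    cv2.imwrite(f"pics/{name}.png",im)
E
python3 - <<'E'
from h import *
crop('top',np.load('top0.npz')['p'],350,140,100,105,7*1-1+1,'tc0') if 0 else crop('top',np.load('top0.npz')['p'],350,142,100,100,6,'tc0')
crop('scene',np.load('scene0.npz')['p'],340,185,130,80,6,'sc0')
E
```

```text
(no output)
```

View pics/tc0.png

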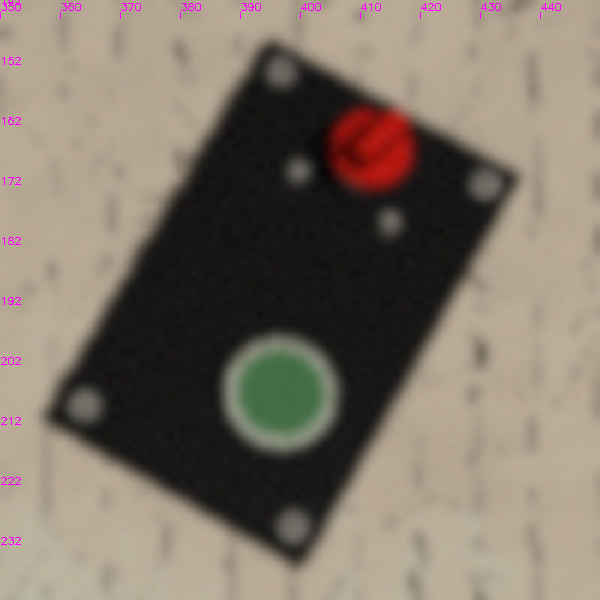

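View pics/sc0.png

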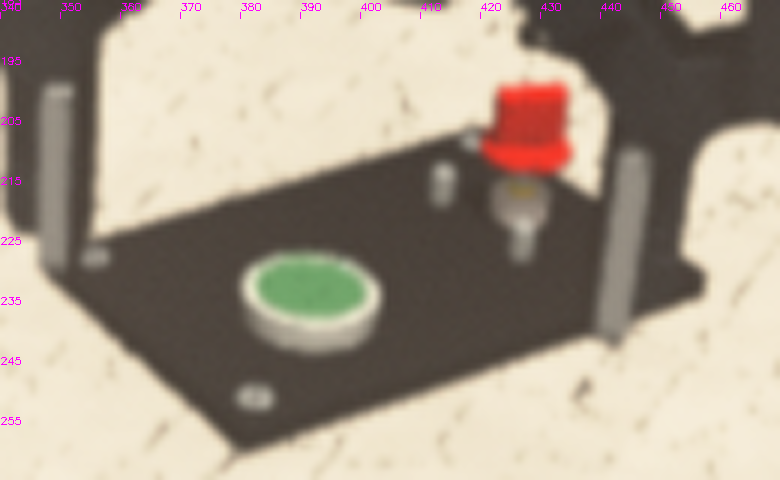

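```bash
python3 - <<'E'
from h import *
c=np.array([ray('top',u,v,.012)[:2] for u,v in [(394.5,148.7),(436.5,171.7),(400,236.2),(357.8,210.8)]])
print(c, [np.linalg.norm(c[i]-c[(i+1)%4]) for i in range(4)]); o=c.mean(0)
ex=(c[0]+c[1]-c[2]-c[3]);ex/=np.linalg.norm(ex);ey=np.array([-ex[1],ex[0]])
print('o',o,'yaw',np.degrees(np.arctan2(ex[1],ex[0])),'nest',o+.03*ex,'boss',o+.062*ex)
for n,l in(('top',[(396.7,207.3,.022),(399.8,170.3,.024),(415,179,.024),(412,166,.041),(413,165,.063)]),('scene',[(392,233,.022),(412.8,212.7,.024),(426.8,222.5,.024),(428,210.5,.041),(428.5,199.5,.063)])):
  for u,v,z in l:
    q=ray(n,u,v,z)[:2]; r=q-o; print(n,z,q,'plate',r@ex,r@ey)
  d=o+.062*ex
E
```

```text
[[ 0.64654632 -0.31954782]
 [ 0.59188436 -0.4242684 ]
 [ 0.42649044 -0.33635067]
 [ 0.48294676 -0.23346865]] [np.float64(0.11812844353947294), np.float64(0.18730904435369394), np.float64(0.11735428219953309), np.float64(0.18486329717862265)]
o [ 0.53696697 -0.32840889] yaw -27.873309727050266 nest [ 0.56348647 -0.34243443] boss [ 0.59177395 -0.35739501]
top 0.022 [ 0.49444043 -0.32577249] plate -0.03882532020251957 -0.017551395943569983
top 0.024 [ 0.58693623 -0.33158024] plate 0.045654665695024306 0.02055810487728066
top 0.024 [ 0.56678507 -0.3688118 ] plate 0.04524780096679181 -0.02177500663068098
top 0.041 [ 0.59394572 -0.35790147] plate 0.0641565962346879 0.0005676392707278887
top 0.063 [ 0.58932188 -0.35585479] plate 0.05911233460878958 0.0002151425555532675
scene 0.022 [ 0.4924075  -0.32494545] plate -0.04100905351715391 -0.0177707336546236
scene 0.024 [ 0.58531321 -0.32735076] plate 0.04224258414060569 0.02353810990565962
scene 0.024 [ 0.56382558 -0.36718809] plate 0.041872551906299925 -0.021723290609988077
scene 0.041 [ 0.58224744 -0.36035925] plate 0.05496455908025939 -0.007074159890752394
scene 0.063 [ 0.58758614 -0.35681995] plate 0.05802919640883512 -0.0014495344120107763
```

```bash
python3 - <<'E'
from h import *
from scipy.spatial.transform import Rotation as Ro
o=bot.get_obs();M=Ro.from_quat(o['tool_rot']).as_matrix();print(M.round(3), 'jaw dir deg',np.degrees(np.arctan2(M[1,2],M[0,2])))
d=np.load('scene0.npz')['d'];c=bot.camera_info('scene')
for u,v in[(351,222),(352,226),(353,229),(443,236),(442,240),(444,225)]:
    z=d[v,u];q=c['R'].T@(np.linalg.inv(c['camera_matrix'])@[u,v,1]*z-c['t']);print(u,v,z,q)
E
```

```text
[[-0.001  0.938  0.346]
 [ 0.002  0.346 -0.938]
 [-1.    -0.    -0.002]] jaw dir deg -69.78453364309834
351 222 0.45505667 [ 0.14638759 -0.43118208  0.25536506]
352 226 0.455949 [ 0.14602188 -0.43269992  0.25128009]
353 229 0.4668079 [ 0.15346029 -0.42975924  0.24280875]
443 236 0.43580702 [ 0.17736295 -0.51734429  0.25232795]
442 240 0.43794248 [ 0.17708013 -0.51701044  0.24770064]
444 225 0.43101522 [ 0.17801435 -0.51660128  0.26432942]
```

```bash
python3 - <<'E'
from h import *
o=bot.get_obs();t=o['eef_pos'];j=np.array([.346,-.938,0])
for s in(-.0425,0,.0425):
  for dz in (0,.013,.04): print(s,dz,proj('scene',t+j*s+[0,0,dz]).round(1))
for c in [(.6465,-.3195,.012),(.592,-.424,.012),(.4265,-.336,.012),(.483,-.233,.012)]: print(proj('scene',c))
E
```

```text
-0.0425 0 [353.5 253.2]
-0.0425 0.013 [353.8 243.2]
-0.0425 0.04 [354.5 221.7]
0 0 [392.6 258.4]
0 0.013 [393.5 248.3]
0 0.04 [395.3 226.5]
0.0425 0 [433.3 263.9]
0.0425 0.013 [434.7 253.7]
0.0425 0.04 [437.7 231.6]
[420.35384258 204.99497123]
[458.33056904 229.59507889]
[381.16767117 255.39616756]
[348.93074044 225.92719126]
```

>>> step_arm([
  {"x": 3, "y": 2, "twist": 7, "jaw": 2.2},
  {"x": 6, "y": 3.5, "twist": 14, "jaw": 2.2},
  {"x": 9, "y": 5, "twist": 21, "jaw": 2.2},
  {"x": 12, "y": 7, "twist": 28, "jaw": 2.2},
  {"x": 15, "y": 8.5, "twist": 35, "jaw": 2.2},
  {"x": 18, "y": 10, "twist": 42, "jaw": 2.2},
  {"x": 21, "y": 12, "twist": 49, "jaw": 2.2},
  {"x": 24, "y": 13.5, "twist": 56, "jaw": 2.2},
  {"x": 27, "y": 15, "twist": 63, "jaw": 2.2},
  {"x": 28.9, "y": 16.3, "twist": 70, "jaw": 2.2},
])

```text
$.series[0]: bad value
```

>>> step_arm([
  {"twist": 7, "jaw": 2.2},
  {"twist": 14, "jaw": 2.2},
  {"twist": 21, "jaw": 2.2},
  {"twist": 28, "jaw": 2.2},
  {"twist": 35, "jaw": 2.2},
  {"twist": 42, "jaw": 2.2},
  {"twist": 49, "z": -3, "jaw": 2.2},
  {"twist": 56, "z": -6, "jaw": 2.2},
  {"twist": 61.5, "z": -9, "jaw": 2.2},
  {"twist": 61.5, "z": -11, "jaw": 2.2},
])

```text
$.series[0]: bad value
```

```bash
python3 - <<'E'
from h import *
from scipy.spatial.transform import Rotation as Ro
o=bot.get_obs();M=Ro.from_quat(o['tool_rot']).as_matrix();print('jaw dir deg',np.degrees(np.arctan2(M[1,2],M[0,2])),M[:,0].round(3),o['eef_pos'],o['joint_pos'].round(2),o['ft_force'],o['grip_width'])
p,d=bot.camera('scene');crop('scene',p,320,150,150,115,5,'s1');print(proj('scene',o['eef_pos']))
np.savez('s1.npz',p=p,d=d)
p,d=bot.camera('top');crop('top',p,350,142,100,100,6,'t1')
E
```

```text
jaw dir deg -69.78453364309834 [-0.001  0.002 -1.   ] [ 0.17255768 -0.46864119  0.2091879 ] [-1.22  0.24  0.    1.34 -0.    1.57] [-0.26642662  0.58421646  1.47699354] 0.08553646991907707
[392.62129018 258.42395351]
```

View pics/s1.png

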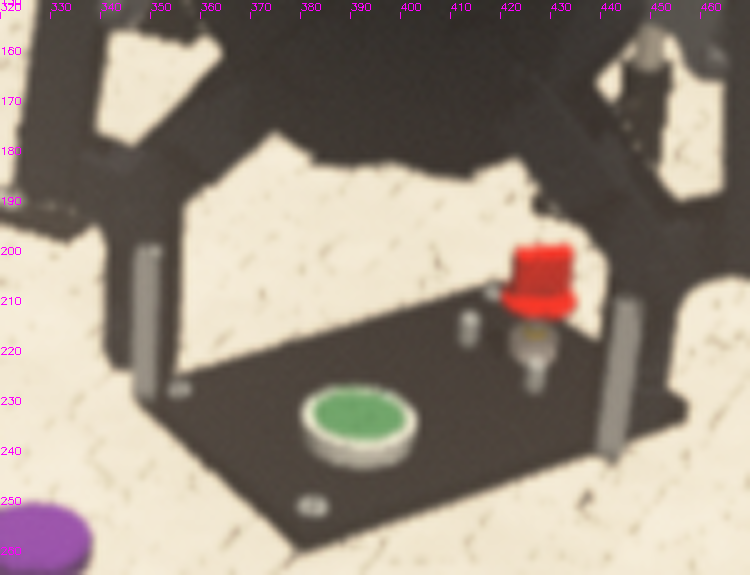

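View pics/t1.png

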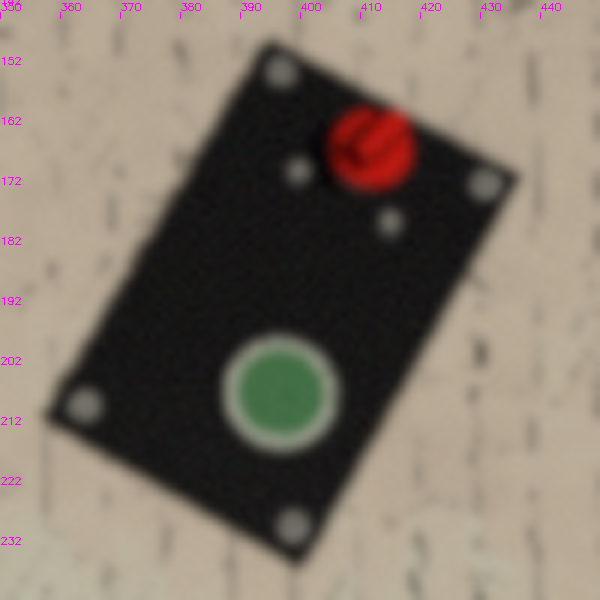

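The call was refused because every key is required, so nothing moved.

>>> step_arm([
  {"x": 3, "y": 2, "z": 0, "twist": 7, "jaw": 2.2},
  {"x": 6, "y": 3.5, "z": 0, "twist": 14, "jaw": 2.2},
  {"x": 9, "y": 5, "z": 0, "twist": 21, "jaw": 2.2},
  {"x": 12, "y": 7, "z": 0, "twist": 28, "jaw": 2.2},
  {"x": 15, "y": 8.5, "z": 0, "twist": 35, "jaw": 2.2},
  {"x": 18, "y": 10, "z": 0, "twist": 42, "jaw": 2.2},
  {"x": 21, "y": 12, "z": 0, "twist": 49, "jaw": 2.2},
  {"x": 24, "y": 13.5, "z": 0, "twist": 56, "jaw": 2.2},
  {"x": 27, "y": 15, "z": 0, "twist": 63, "jaw": 2.2},
  {"x": 28.9, "y": 16.3, "z": 0, "twist": 70, "jaw": 2.2},
])

```text
clock: 1.03
eef_pos: [0.4642, -0.3043, 0.209]
tool_rot: [-0.004, 0.707, 0.004, 0.707]
ft_force: [-0.6, -0.2, -0.3]
grip_width: 0.0219
```

>>> step_arm([
  {"x": -0.3, "y": -0.2, "z": -1, "twist": 7, "jaw": 2.2},
  {"x": -0.3, "y": -0.2, "z": -2, "twist": 14, "jaw": 2.2},
  {"x": -0.3, "y": -0.2, "z": -3, "twist": 21, "jaw": 2.2},
  {"x": -0.3, "y": -0.2, "z": -4, "twist": 28, "jaw": 2.2},
  {"x": -0.3, "y": -0.2, "z": -6, "twist": 35, "jaw": 2.2},
  {"x": -0.3, "y": -0.2, "z": -8, "twist": 42, "jaw": 2.2},
  {"x": -0.3, "y": -0.2, "z": -10, "twist": 49, "jaw": 2.2},
  {"x": -0.3, "y": -0.2, "z": -12, "twist": 56, "jaw": 2.2},
  {"x": -0.3, "y": -0.2, "z": -14, "twist": 62, "jaw": 2.2},
  {"x": -0.3, "y": -0.2, "z": -16, "twist": 62, "jaw": 2.2},
])

```text
clock: 1.87
eef_pos: [0.4609, -0.3062, 0.0478]
tool_rot: [-0.369, 0.604, 0.369, 0.603]
ft_force: [0.1, 0.3, 0.8]
grip_width: 0.0219
```

```bash
cat >> h.py <<'E'
from scipy.spatial.transform import Rotation as Ro
def look(k,top=True):
    o=bot.get_obs();M=Ro.from_quat(o['tool_rot']).as_matrix();print('jaw dir',np.degrees(np.arctan2(M[1,2],M[0,2])).round(2),M[:,0].round(3),o['eef_pos'].round(4),'j',o['joint_pos'].round(2),'F',o['ft_force'].round(1),'T',o['ft_torque'].round(2),'g',o['grip_width'].round(4),'t',o['clock'])
    p,d=bot.camera('scene');crop('scene',p,320,150,150,115,5,f's{k}');print('tcp px',proj('scene',o['eef_pos']))
    if top: p,d=bot.camera('top');crop('top',p,350,142,100,100,6,f't{k}')
E
python3 - <<'E'
from h import *
look(2)
E
```

```text
Traceback (most recent call last):
  File "h.py", line 15, in look
    o=bot.get_obs();M=Ro.from_quat(o['tool_rot']).as_matrix();print('jaw dir',np.degrees(np.arctan2(M[1,2],M[0,2])).round(2),M[:,0].round(3),o['eef_pos'].round(4),'j',o['joint_pos'].round(2),'F',o['ft_force'].round(1),'T',o['ft_torque'].round(2),'g',o['grip_width'].round(4),'t',o['clock'])
                                                                                                                                                                                                                                                          ^^^^^^^^^^^^^^^^^^^^^
AttributeError: 'float' object has no attribute 'round'
```

```bash
sed -i "s/o\['grip_width'\].round(4)/round(o['grip_width'],4)/" h.py
python3 - <<'E'
from h import *
look(2)
E
```

```text
jaw dir 62.87 [-0.001 -0.    -1.   ] [ 0.4609 -0.3062  0.0478] j [-0.59  0.47 -0.11  0.99 -0.   -0.11] F [0.1 0.3 0.8] T [0.02 0.   0.01] g 0.0219 t 1.8667
tcp px [376.51508477 225.95810086]
```

View pics/s2.png

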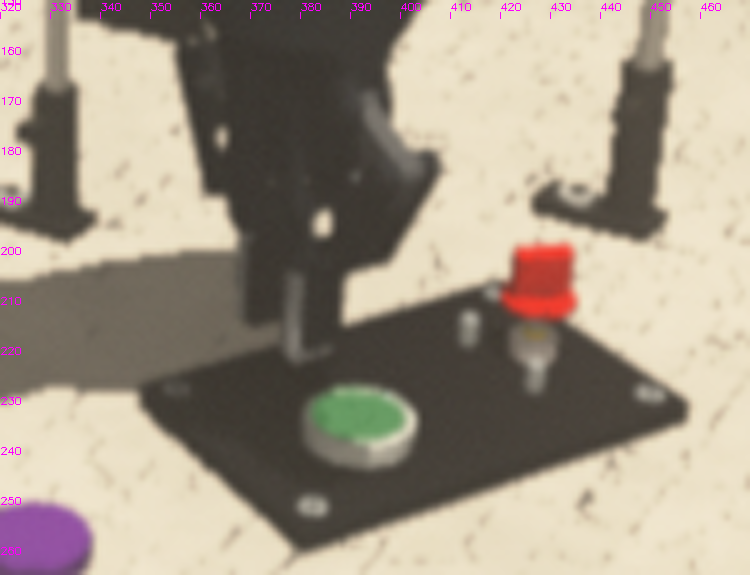

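View pics/t2.png

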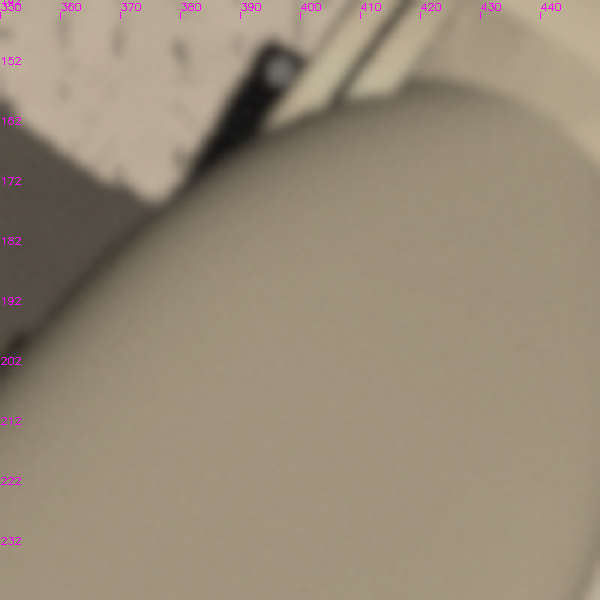

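```bash
python3 - <<'E'
from h import *
t=bot.get_obs()['eef_pos'];a=np.radians(62.9);j=np.array([np.cos(a),np.sin(a),0]);w=np.array([j[1],-j[0],0])
for dz in(0,.004,.008,.012):
  print(dz,[(s,q,proj('scene',t+s*j+q*w+[0,0,dz]).round(1)) for s in(-.011,.011) for q in(-.011,.011)])
E
```

```text
0 [(-0.011, -0.011, array([373.5, 231.6])), (-0.011, 0.011, array([383.2, 228.6])), (0.011, -0.011, array([366.9, 226.3])), (0.011, 0.011, array([376.4, 223.3]))]
0.004 [(-0.011, -0.011, array([373.6, 229.8])), (-0.011, 0.011, array([383.3, 226.8])), (0.011, -0.011, array([367. , 224.5])), (0.011, 0.011, array([376.5, 221.5]))]
0.008 [(-0.011, -0.011, array([373.7, 228. ])), (-0.011, 0.011, array([383.4, 225. ])), (0.011, -0.011, array([367.1, 222.7])), (0.011, 0.011, array([376.6, 219.7]))]
0.012 [(-0.011, -0.011, array([373.8, 226.2])), (-0.011, 0.011, array([383.5, 223.1])), (0.011, -0.011, array([367.1, 220.9])), (0.011, 0.011, array([376.7, 217.9]))]
```

```bash
python3 - <<'E'
from h import *
p,d=bot.camera('scene')
im=np.clip((p[185:255,345:425].astype(float)-35)*4,0,255).astype(np.uint8)
cv2.imwrite('pics/st.png',cv2.resize(im[:,:,::-1],None,fx=8,fy=8,interpolation=cv2.INTER_CUBIC))
c=bot.camera_info('scene')
for v in range(206,232,2):
    print(v,[ (c['R'].T@(np.linalg.inv(c['camera_matrix'])@[u,v,1]*d[v,u]-c['t'])).round(3).tolist() for u in(372,378,383)])
E
```

```text
206 [[0.463, -0.294, 0.086], [0.439, -0.318, 0.105], [0.432, -0.331, 0.112]]
208 [[0.463, -0.294, 0.082], [0.442, -0.316, 0.099], [0.444, -0.325, 0.101]]
210 [[0.463, -0.294, 0.078], [0.443, -0.316, 0.094], [0.447, -0.324, 0.095]]
212 [[0.461, -0.295, 0.075], [0.443, -0.316, 0.09], [0.445, -0.325, 0.092]]
214 [[0.462, -0.295, 0.07], [0.442, -0.317, 0.087], [0.443, -0.326, 0.089]]
216 [[0.462, -0.295, 0.065], [0.443, -0.317, 0.082], [0.445, -0.326, 0.084]]
218 [[0.557, -0.247, -0.001], [0.445, -0.316, 0.076], [0.447, -0.325, 0.078]]
220 [[0.534, -0.259, 0.01], [0.447, -0.315, 0.071], [0.448, -0.325, 0.074]]
222 [[0.525, -0.264, 0.011], [0.444, -0.317, 0.069], [0.454, -0.322, 0.066]]
224 [[0.52, -0.267, 0.009], [0.528, -0.277, 0.009], [0.53, -0.287, 0.011]]
226 [[0.513, -0.27, 0.009], [0.516, -0.283, 0.012], [0.524, -0.29, 0.01]]
228 [[0.506, -0.274, 0.009], [0.51, -0.286, 0.011], [0.518, -0.293, 0.01]]
230 [[0.498, -0.278, 0.01], [0.504, -0.289, 0.011], [0.496, -0.304, 0.02]]
```

View pics/st.png

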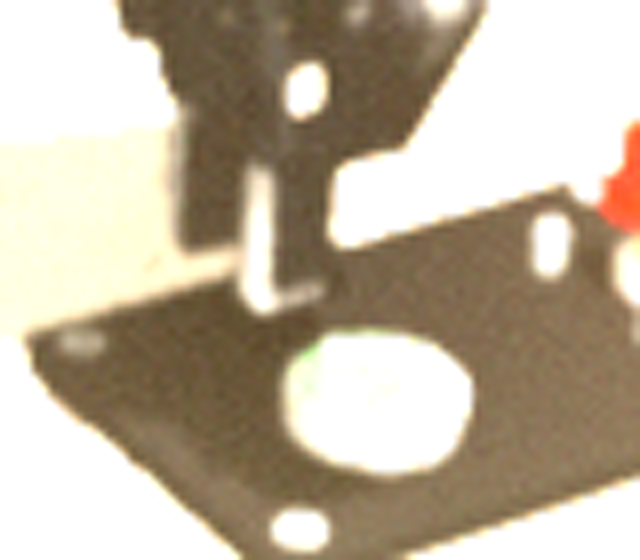

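>>> step_arm([
  {"x": 0, "y": 0, "z": -1, "twist": -0.7, "jaw": 2.2},
  {"x": 0, "y": 0, "z": -2, "twist": -0.7, "jaw": 2.2},
  {"x": 0, "y": 0, "z": -3, "twist": -0.7, "jaw": 2.2},
  {"x": 0, "y": 0, "z": -3.2, "twist": -0.7, "jaw": 2.2},
  {"x": 0, "y": 0, "z": -3.2, "twist": -0.7, "jaw": 2.2},
])

```text
clock: 2.43
eef_pos: [0.4588, -0.3048, 0.0144]
tool_rot: [-0.362, 0.608, 0.366, 0.605]
ft_force: [-0.4, -0.0, -0.5]
grip_width: 0.022
```

```bash
python3 - <<'E'
from h import *
look(3,False)
p,d=bot.camera('scene')
im=np.clip((p[185:255,345:425].astype(float)-35)*4,0,255).astype(np.uint8)
cv2.imwrite('pics/st3.png',cv2.resize(im[:,:,::-1],None,fx=8,fy=8,interpolation=cv2.INTER_CUBIC))
c=bot.camera_info('scene')
for v in range(220,238,2):
    print(v,[ (c['R'].T@(np.linalg.inv(c['camera_matrix'])@[u,v,1]*d[v,u]-c['t'])).round(3).tolist() for u in(372,378,383)])
E
```

```text
jaw dir 61.94 [-0.006  0.003 -1.   ] [ 0.4588 -0.3048  0.0144] j [-0.59  0.5  -0.15  0.92 -0.   -0.1 ] F [-0.4 -0.  -0.5] T [ 0.02 -0.02  0.06] g 0.022 t 2.4333
tcp px [374.49742441 241.07529073]
220 [[0.461, -0.296, 0.057], [0.435, -0.321, 0.078], [0.43, -0.334, 0.085]]
222 [[0.464, -0.295, 0.052], [0.444, -0.317, 0.069], [0.43, -0.334, 0.081]]
224 [[0.464, -0.295, 0.047], [0.445, -0.317, 0.064], [0.45, -0.324, 0.064]]
226 [[0.463, -0.295, 0.043], [0.443, -0.318, 0.061], [0.445, -0.327, 0.063]]
228 [[0.464, -0.296, 0.038], [0.442, -0.319, 0.057], [0.449, -0.325, 0.056]]
230 [[0.498, -0.279, 0.01], [0.444, -0.318, 0.052], [0.447, -0.327, 0.053]]
232 [[0.492, -0.282, 0.01], [0.445, -0.318, 0.047], [0.451, -0.325, 0.046]]
234 [[0.482, -0.287, 0.012], [0.444, -0.318, 0.043], [0.448, -0.327, 0.044]]
236 [[0.477, -0.29, 0.011], [0.445, -0.318, 0.038], [0.474, -0.315, 0.022]]
```

View pics/st3.png

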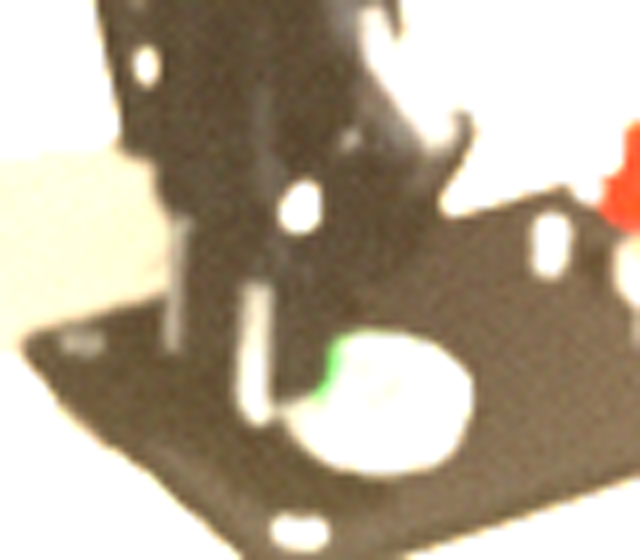

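>>> step_arm([
  {"x": 0.2, "y": -0.1, "z": -0.2, "twist": 0, "jaw": 2.2},
  {"x": 0.2, "y": -0.1, "z": -0.4, "twist": 0, "jaw": 2.2},
])

```text
clock: 2.7
eef_pos: [0.4628, -0.307, 0.0121]
tool_rot: [-0.363, 0.607, 0.365, 0.606]
ft_force: [0.2, 0.0, 0.3]
grip_width: 0.0221
```

>>> step_arm([
  {"x": 0, "y": 0, "z": -0.3, "twist": 0, "jaw": 2.2},
  {"x": 0, "y": 0, "z": -0.5, "twist": 0, "jaw": 2.2},
])

```text
clock: 2.87
eef_pos: [0.4631, -0.3072, 0.0071]
tool_rot: [-0.363, 0.607, 0.364, 0.606]
ft_force: [0.2, -0.1, -0.1]
grip_width: 0.022
```

```bash
python3 - <<'E'
from h import *
look(4,False)
E
```

```text
jaw dir 61.95 [-0.002  0.    -1.   ] [ 0.4631 -0.3072  0.0071] j [-0.59  0.52 -0.15  0.91 -0.   -0.1 ] F [ 0.2 -0.1 -0.1] T [ 0.02 -0.03  0.02] g 0.022 t 2.8667
tcp px [376.47145897 243.56935411]
```

View pics/s4.png

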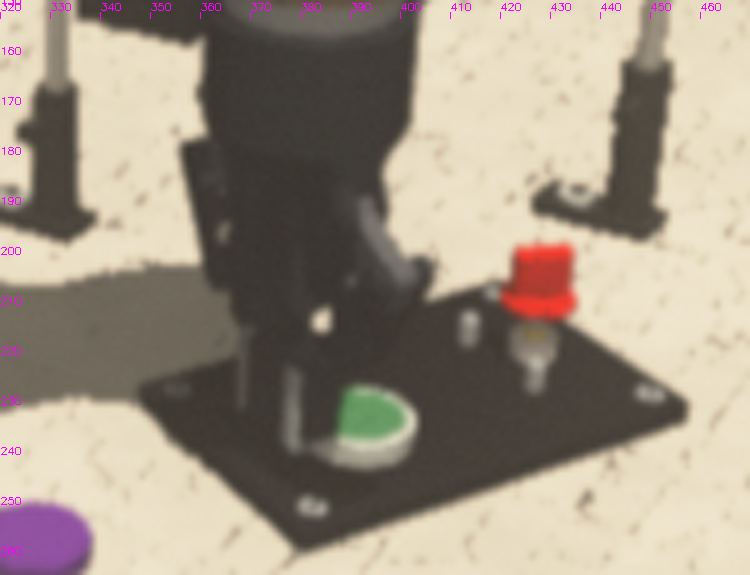

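```bash
python3 - <<'E'
from h import *
t=bot.get_obs()['eef_pos'];a=np.radians(62);j=np.array([np.cos(a),np.sin(a),0]);w=np.array([j[1],-j[0],0])
for s in(-.0255,-.018,-.011):
  for q in (-.011,.011): print(s,q,[proj('scene',t+s*j+q*w+[0,0,dz]).round(1).tolist() for dz in(0,.008,.016,.024)])
E
```

```text
-0.0255 -0.011 [[379.0, 252.0], [379.2, 248.5], [379.4, 245.0], [379.7, 241.4]]
-0.0255 0.011 [[388.6, 248.9], [388.8, 245.4], [389.1, 241.8], [389.4, 238.3]]
-0.018 -0.011 [[376.7, 250.0], [376.9, 246.5], [377.2, 243.0], [377.4, 239.4]]
-0.018 0.011 [[386.3, 246.9], [386.5, 243.4], [386.8, 239.9], [387.0, 236.4]]
-0.011 -0.011 [[374.6, 248.2], [374.9, 244.7], [375.1, 241.2], [375.3, 237.6]]
-0.011 0.011 [[384.2, 245.1], [384.4, 241.7], [384.7, 238.2], [384.9, 234.6]]
```

>>> step_arm([
  {"x": 0, "y": 0, "z": -0.3, "twist": 0, "jaw": 2.2},
  {"x": 0, "y": 0, "z": -0.4, "twist": 0, "jaw": 2.2},
])

```text
clock: 3.08
eef_pos: [0.4623, -0.3067, 0.0021]
tool_rot: [-0.363, 0.607, 0.365, 0.606]
ft_force: [-0.1, 0.3, 0.7]
grip_width: 0.0218
```

>>> step_arm([
  {"x": 0, "y": 0, "z": -0.3, "twist": 0, "jaw": 2.2},
  {"x": 0, "y": 0, "z": -0.4, "twist": 0, "jaw": 2.2},
])

```text
clock: 3.25
eef_pos: [0.462, -0.3065, -0.0025]
tool_rot: [-0.363, 0.607, 0.365, 0.605]
ft_force: [0.1, 0.2, -0.2]
grip_width: 0.0224
```

```bash
python3 - <<'E'
from h import *
look(5,False)
E
```

```text
jaw dir 61.95 [-0.004  0.002 -1.   ] [ 0.462  -0.3065 -0.0025] j [-0.59  0.53 -0.16  0.89 -0.   -0.1 ] F [ 0.1  0.2 -0.2] T [ 0.01  0.03 -0.03] g 0.0224 t 3.25
tcp px [375.60524342 247.84716829]
```

View pics/s5.png

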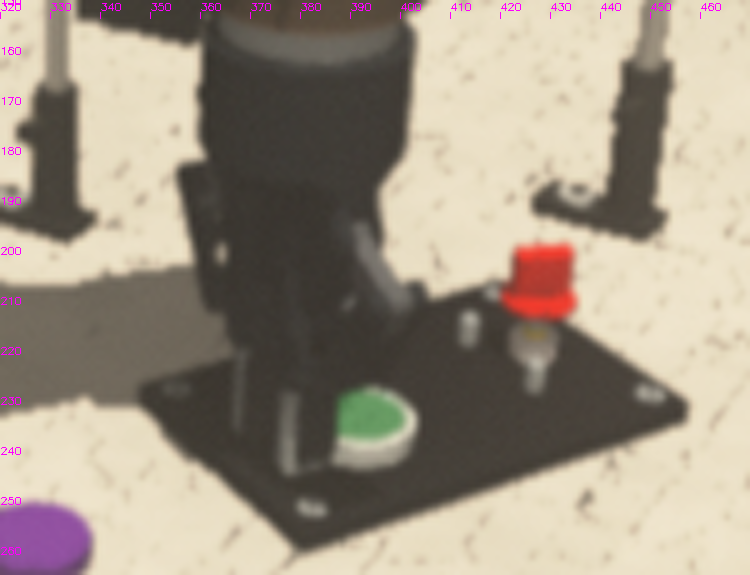

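>>> step_arm([
  {"x": 0.1, "y": -0.05, "z": -0.25, "twist": 0, "jaw": 2.2},
  {"x": 0.1, "y": -0.05, "z": -0.3, "twist": 0, "jaw": 2.2},
])

```text
clock: 3.47
eef_pos: [0.4628, -0.3069, -0.006]
tool_rot: [-0.362, 0.607, 0.365, 0.605]
ft_force: [-0.3, 0.1, -0.1]
grip_width: 0.0216
```

>>> step_arm([
  {"x": 0, "y": 0, "z": -0.15, "twist": 0, "jaw": 2.2},
  {"x": 0, "y": 0, "z": -0.2, "twist": 0, "jaw": 2.2},
])

```text
clock: 3.63
eef_pos: [0.4627, -0.3068, -0.0083]
tool_rot: [-0.362, 0.607, 0.366, 0.605]
ft_force: [-0.1, 0.3, 0.2]
grip_width: 0.0224
```

```bash
python3 - <<'E'
from h import *
look(6,False)
p,d=bot.camera('scene')
im=np.clip((p[200:260,340:420].astype(float)-35)*4,0,255).astype(np.uint8)
cv2.imwrite('pics/st6.png',cv2.resize(im[:,:,::-1],None,fx=9,fy=9,interpolation=cv2.INTER_CUBIC))
c=bot.camera_info('scene')
for v in range(234,252,2):
    print(v,[ (c['R'].T@(np.linalg.inv(c['camera_matrix'])@[u,v,1]*d[v,u]-c['t'])).round(3).tolist() for u in(372,378,383)])
E
```

```text
jaw dir 61.95 [-0.005  0.003 -1.   ] [ 0.4627 -0.3068 -0.0083] j [-0.59  0.54 -0.16  0.88 -0.   -0.1 ] F [-0.1  0.3  0.2] T [-0.02  0.03 -0.01] g 0.0224 t 3.6333
tcp px [375.79063112 250.16747811]
234 [[0.465, -0.295, 0.024], [0.446, -0.318, 0.042], [0.448, -0.327, 0.044]]
236 [[0.465, -0.296, 0.019], [0.444, -0.319, 0.039], [0.448, -0.327, 0.04]]
238 [[0.463, -0.297, 0.016], [0.446, -0.318, 0.033], [0.448, -0.327, 0.036]]
240 [[0.464, -0.297, 0.011], [0.447, -0.318, 0.028], [0.45, -0.327, 0.03]]
242 [[0.458, -0.3, 0.011], [0.445, -0.319, 0.025], [0.451, -0.326, 0.024]]
244 [[0.454, -0.302, 0.01], [0.445, -0.319, 0.021], [0.452, -0.326, 0.019]]
246 [[0.447, -0.306, 0.01], [0.447, -0.318, 0.015], [0.459, -0.323, 0.01]]
248 [[0.443, -0.308, 0.009], [0.448, -0.319, 0.01], [0.454, -0.326, 0.009]]
250 [[0.439, -0.31, 0.007], [0.442, -0.321, 0.01], [0.447, -0.329, 0.01]]
```

View pics/st6.png

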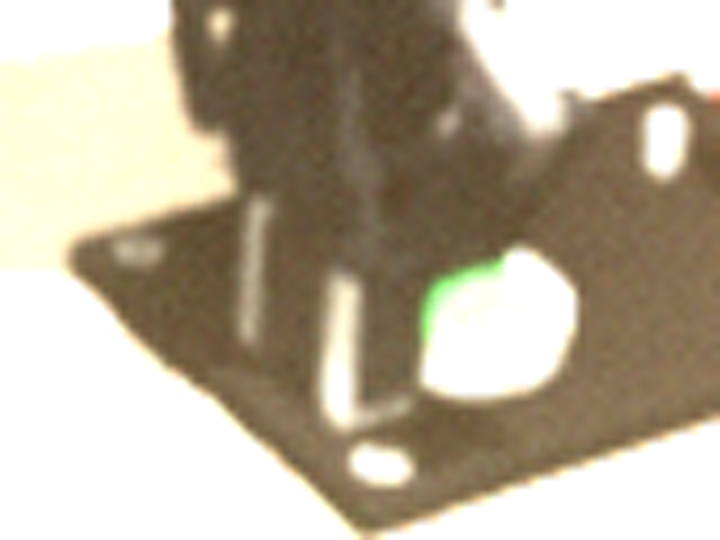

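>>> step_arm([
  {"x": 0.5, "y": -0.15, "z": 0, "twist": 0, "jaw": 2.2},
  {"x": 1.0, "y": -0.3, "z": 0, "twist": 0, "jaw": 2.2},
  {"x": 1.5, "y": -0.45, "z": 0, "twist": 0, "jaw": 2.2},
  {"x": 2.0, "y": -0.6, "z": 0, "twist": 0, "jaw": 2.2},
  {"x": 2.5, "y": -0.75, "z": 0, "twist": 0, "jaw": 2.2},
  {"x": 3.0, "y": -0.9, "z": 0, "twist": 0, "jaw": 2.2},
  {"x": 3.5, "y": -1.05, "z": 0, "twist": 0, "jaw": 2.2},
  {"x": 4.0, "y": -1.2, "z": 0, "twist": 0, "jaw": 2.2},
  {"x": 4.5, "y": -1.35, "z": 0, "twist": 0, "jaw": 2.2},
  {"x": 5.0, "y": -1.45, "z": 0, "twist": 0, "jaw": 2.2},
])

```text
clock: 4.57
eef_pos: [0.5133, -0.3215, -0.0081]
tool_rot: [-0.362, 0.607, 0.366, 0.605]
ft_force: [-0.6, -0.1, 0.7]
grip_width: 0.0217
```

```bash
python3 - <<'E'
from h import *
look(7)
E
```

```text
jaw dir 61.95 [-0.005  0.002 -1.   ] [ 0.5133 -0.3215 -0.0081] j [-0.56  0.62 -0.01  0.95 -0.   -0.07] F [-0.6 -0.1  0.7] T [-0.03  0.15 -0.  ] g 0.0217 t 4.5667
tcp px [394.06138059 240.49810125]
```

View pics/s7.png

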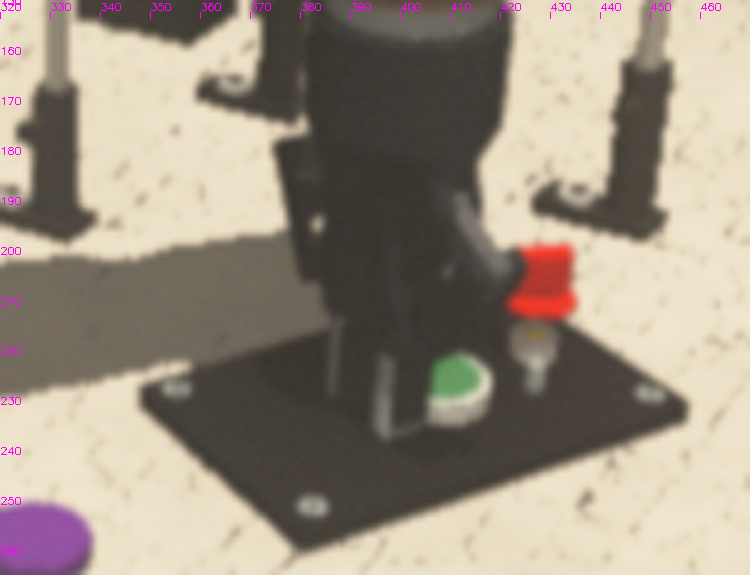

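View pics/t7.png

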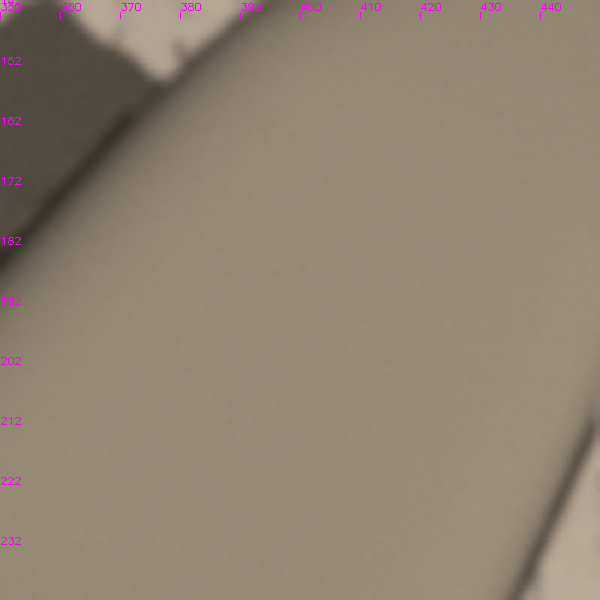

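>>> step_arm([
  {"x": 0.5, "y": -0.1, "z": 0, "twist": 0, "jaw": 2.2},
  {"x": 0.9, "y": -0.2, "z": 0, "twist": 0, "jaw": 2.2},
  {"x": 1.3, "y": -0.3, "z": 0, "twist": 0, "jaw": 2.2},
  {"x": 1.6, "y": -0.4, "z": 0, "twist": 0, "jaw": 2.2},
  {"x": 1.9, "y": -0.55, "z": 0, "twist": 0, "jaw": 2.2},
])

```text
clock: 5.08
eef_pos: [0.5333, -0.3271, -0.0081]
tool_rot: [-0.363, 0.607, 0.365, 0.605]
ft_force: [-0.5, 0.6, -0.5]
grip_width: 0.022
```

>>> step_arm([
  {"x": 0.1, "y": -0.05, "z": 0, "twist": 0, "jaw": 2.2},
  {"x": 0.2, "y": -0.1, "z": 0, "twist": 0, "jaw": 2.2},
  {"x": 0.3, "y": -0.15, "z": 0, "twist": 0, "jaw": 2.2},
])

```text
clock: 5.33
eef_pos: [0.5356, -0.3281, -0.0083]
tool_rot: [-0.362, 0.607, 0.366, 0.605]
ft_force: [-2.7, 2.1, 1.8]
grip_width: 0.022
```

```bash
python3 - <<'E'
from h import *
look(8,False)
E
```

```text
jaw dir 61.98 [-0.005  0.003 -1.   ] [ 0.5356 -0.3281 -0.0083] j [-0.55  0.66  0.06  0.98 -0.   -0.06] F [-2.7  2.1  1.8] T [ 0.4   0.66 -0.02] g 0.022 t 5.3333
tcp px [401.79625325 236.54290213]
```

View pics/s8.png

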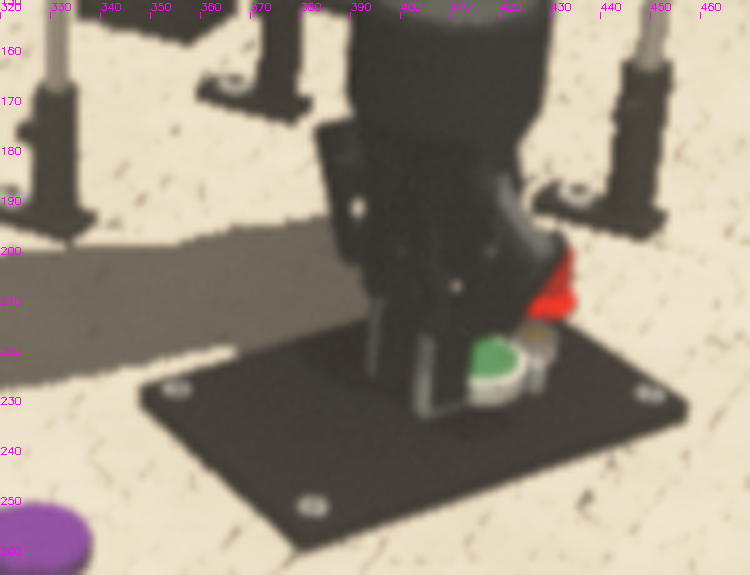

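>>> step_arm([
  {"x": 0.1, "y": -0.05, "z": 0, "twist": 0, "jaw": 2.2},
  {"x": 0.15, "y": -0.08, "z": 0, "twist": 0, "jaw": 2.2},
  {"x": 0.15, "y": -0.08, "z": 0, "twist": 0, "jaw": 2.2},
])

```text
clock: 5.63
eef_pos: [0.5358, -0.3282, -0.0085]
tool_rot: [-0.361, 0.608, 0.367, 0.605]
ft_force: [-4.4, 3.4, 3.7]
grip_width: 0.0219
```

>>> step_arm([
  {"x": -0.9, "y": 0.5, "z": 0, "twist": 0, "jaw": 2.2},
  {"x": -1.8, "y": 1.0, "z": 0.3, "twist": 0, "jaw": 2.2},
  {"x": -3.5, "y": 1.9, "z": 2, "twist": 0, "jaw": 2.2},
  {"x": -5, "y": 4, "z": 5, "twist": 0, "jaw": 4},
  {"x": -6, "y": 7, "z": 8, "twist": 0, "jaw": 4},
  {"x": -7, "y": 10, "z": 11, "twist": 0, "jaw": 4},
  {"x": -8, "y": 13, "z": 13, "twist": 0, "jaw": 4},
  {"x": -9, "y": 16, "z": 13, "twist": 0, "jaw": 4},
  {"x": -9, "y": 18, "z": 13, "twist": 0, "jaw": 4},
  {"x": -9, "y": 18, "z": 13, "twist": 0, "jaw": 4},
])

```text
clock: 6.47
eef_pos: [0.4461, -0.1454, 0.1228]
tool_rot: [-0.363, 0.606, 0.368, 0.605]
ft_force: [-0.8, -0.4, -0.7]
grip_width: 0.04
```

```bash
python3 - <<'E'
from h import *
look(9)
E
```

```text
jaw dir 62.21 [-0.005  0.005 -1.   ] [ 0.4461 -0.1454  0.1228] j [-0.32  0.24 -0.23  1.11  0.    0.17] F [-0.8 -0.4 -0.7] T [-0.04 -0.03  0.  ] g 0.04 t 6.4667
tcp px [302.34534385 173.30486338]
```

View pics/s9.png

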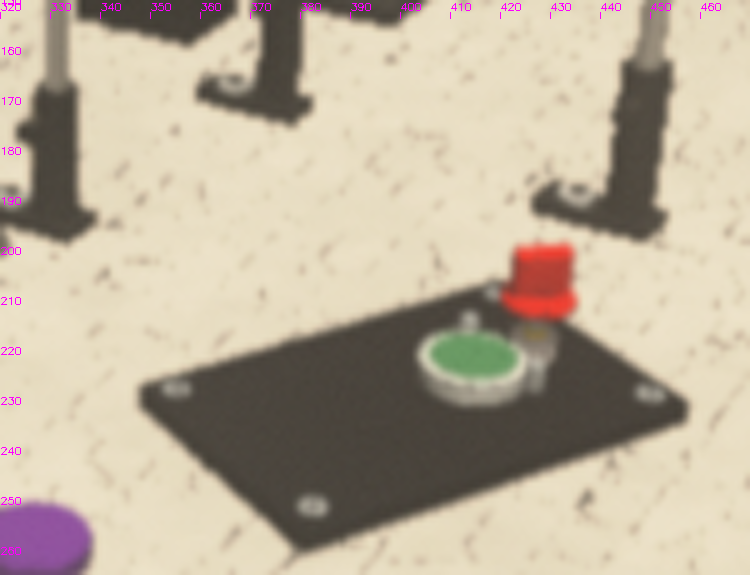

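View pics/t9.png

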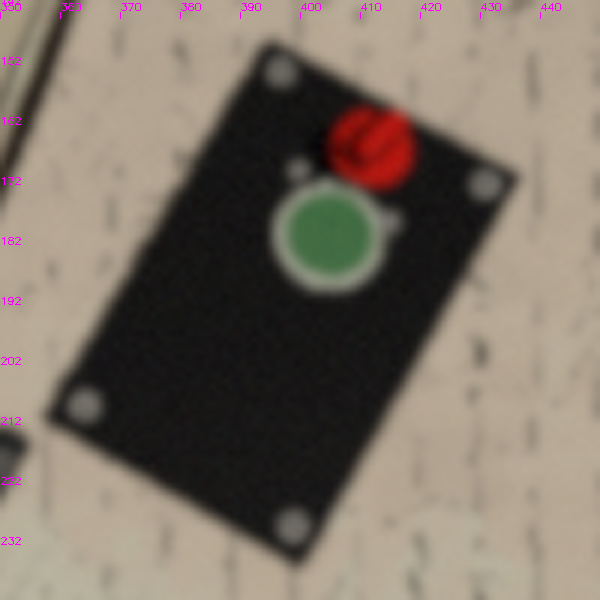

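```bash
python3 - <<'E'
from h import *
o=np.array([.53697,-.32841]);ex=np.array([.884,-.4675]);ey=np.array([.4675,.884])
for n,u,v in(('top',405,181.2),('scene',414.8,220.8)):
    q=ray(n,u,v,.022)[:2]-o;print(n,q@ex,q@ey)
p,d=bot.camera('top');print(d[150:176,398:426].shape)
im=cv2.resize(p[155:180,398:426,::-1],None,fx=20,fy=20,interpolation=cv2.INTER_CUBIC)
b=o+.062*ex
def P(x,y,z): return ((proj('top',[*(o+x*ex+y*ey),z])-[398,155]+.5)*20).astype(int).tolist()
im2=np.clip(im.astype(float)*1.0,0,255).astype(np.uint8).copy()
for z in(.063,):
    cv2.polylines(im2,[np.array([P(.062+a,y,z) for a,y in((-.013,-.005),(.013,-.005),(.013,.005),(-.013,.005))])],True,(255,255,0),1)
    cv2.polylines(im2,[np.array([P(.062+.016*np.cos(a),.016*np.sin(a),.041) for a in np.linspace(0,6.28,40)])],True,(0,255,0),1)
cv2.imwrite('pics/scr.png',np.hstack([im,im2])[:,:])
E
```

```text
top 0.028545257221815765 -0.0036087580887633813
scene 0.027222618609675817 -0.0022235094590190166
(26, 28)
```

View pics/scr.png

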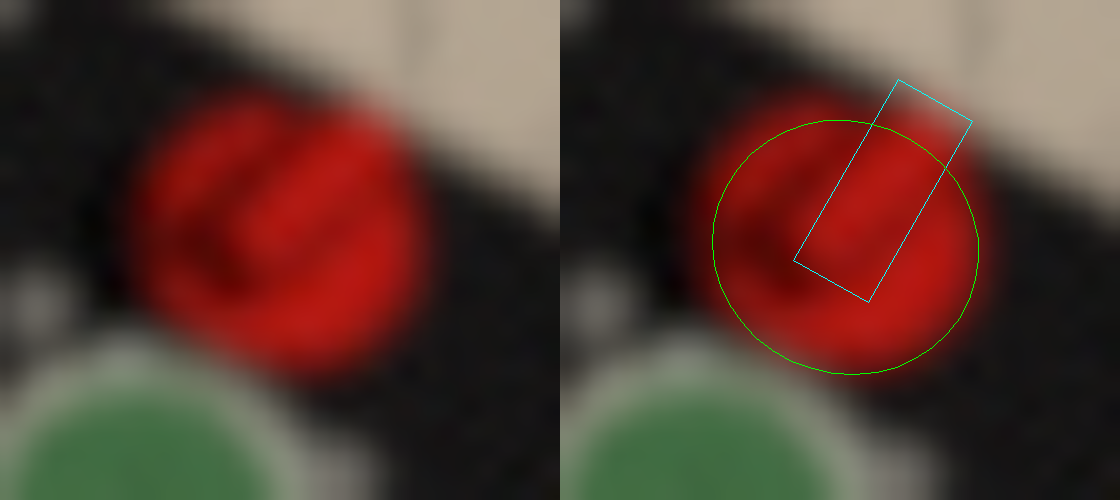

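```bash
python3 - <<'E'
from h import *
p,d=bot.camera('top')
u0,v0,s=388,160,16
im=cv2.resize(p[v0:v0+36,u0:u0+40,::-1],None,fx=s,fy=s,interpolation=cv2.INTER_CUBIC)
o=np.array([.53697,-.32841]);ex=np.array([.884,-.4675]);ey=np.array([.4675,.884])
def P(x,y,z): return ((proj('top',[*(o+x*ex+y*ey),z])-[u0,v0]+.5)*s).astype(int).tolist()
def circ(x,y,r,z,c): cv2.polylines(im,[np.array([P(x+r*np.cos(a),y+r*np.sin(a),z) for a in np.linspace(0,6.28,50)])],True,c,1)
raw=im.copy()
circ(.03,0,.022,.022,(255,255,0));circ(.0449,.0213,.004,.024,(0,255,255));circ(.0449,-.0213,.004,.024,(0,255,255));circ(.062,0,.01,.022,(255,0,255))
cv2.imwrite('pics/n9.png',im)
p=np.load('top0.npz')['p'];im[:]=cv2.resize(p[v0:v0+36,u0:u0+40,::-1],None,fx=s,fy=s,interpolation=cv2.INTER_CUBIC)
circ(.0449,.0213,.004,.024,(0,255,255));circ(.0449,-.0213,.004,.024,(0,255,255));circ(.062,0,.01,.022,(255,0,255))
cv2.imwrite('pics/n0.png',im)
E
```

```text
(no output)
```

View pics/n9.png

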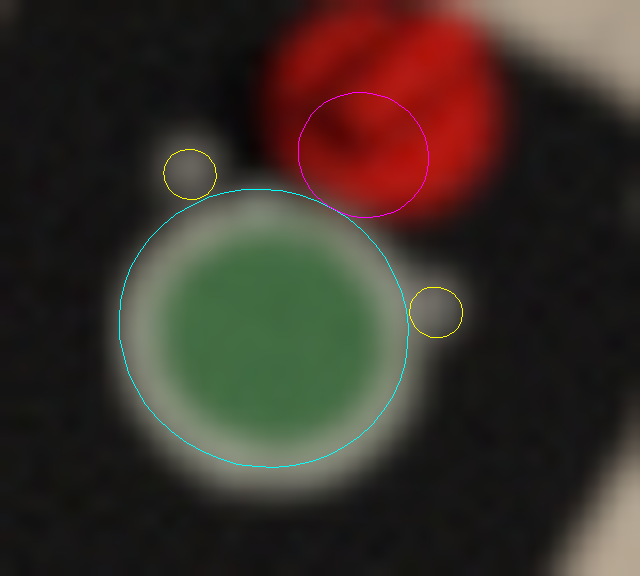

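View pics/n0.png

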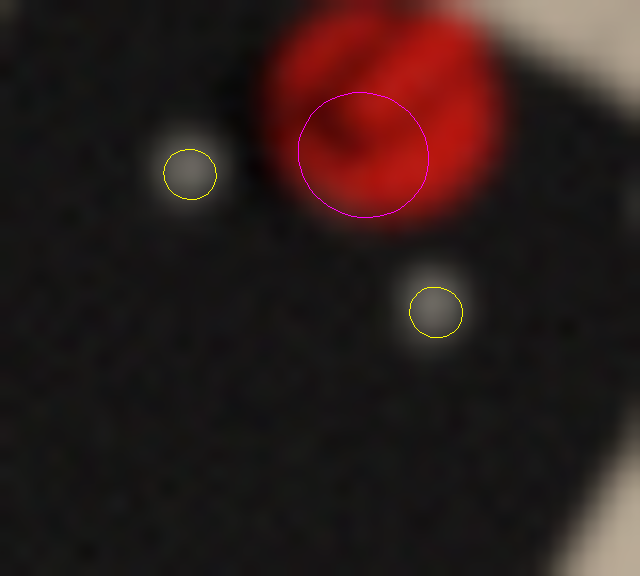

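>>> step_arm([
  {"x": 1, "y": -3, "z": 0, "twist": 7, "jaw": 2.2},
  {"x": 2, "y": -6, "z": 0, "twist": 14, "jaw": 2.2},
  {"x": 3, "y": -9, "z": 0, "twist": 21, "jaw": 2.2},
  {"x": 4, "y": -12, "z": 0, "twist": 28, "jaw": 2.2},
  {"x": 5, "y": -15, "z": 0, "twist": 35, "jaw": 2.2},
  {"x": 6, "y": -18, "z": 0, "twist": 42, "jaw": 2.2},
  {"x": 7.4, "y": -21.1, "z": -3, "twist": 45, "jaw": 2.2},
  {"x": 7.4, "y": -21.1, "z": -6, "twist": 45, "jaw": 2.2},
  {"x": 7.4, "y": -21.1, "z": -8, "twist": 45, "jaw": 2.2},
  {"x": 7.4, "y": -21.1, "z": -8, "twist": 45, "jaw": 2.2},
])

```text
clock: 7.5
eef_pos: [0.5163, -0.3598, 0.0346]
tool_rot: [-0.562, 0.424, 0.573, 0.419]
ft_force: [-1.6, 1.0, -0.7]
grip_width: 0.0223
```

>>> step_arm([
  {"x": 0.3, "y": 0.3, "z": -1, "twist": 0, "jaw": 2.2},
  {"x": 0.3, "y": 0.3, "z": -2.5, "twist": 0, "jaw": 2.2},
  {"x": 0.3, "y": 0.3, "z": -3.6, "twist": 0, "jaw": 2.2},
  {"x": 0.3, "y": 0.3, "z": -3.9, "twist": 0, "jaw": 2.2},
  {"x": 0.3, "y": 0.3, "z": -3.9, "twist": 0, "jaw": 2.2},
])

```text
clock: 7.92
eef_pos: [0.5191, -0.3565, -0.0048]
tool_rot: [-0.562, 0.424, 0.574, 0.419]
ft_force: [-0.2, 0.8, 0.6]
grip_width: 0.0217
```

```bash
python3 - <<'E'
from h import *
look(10,False)
E
```

```text
jaw dir 106.78 [-0.018  0.005 -1.   ] [ 0.5191 -0.3565 -0.0048] j [-0.6   0.67  0.09  1.01 -0.01 -0.89] F [-0.2  0.8  0.6] T [ 0.04 -0.04 -0.02] g 0.0217 t 7.9167
tcp px [411.4729342  243.10191335]
```

View pics/s10.png

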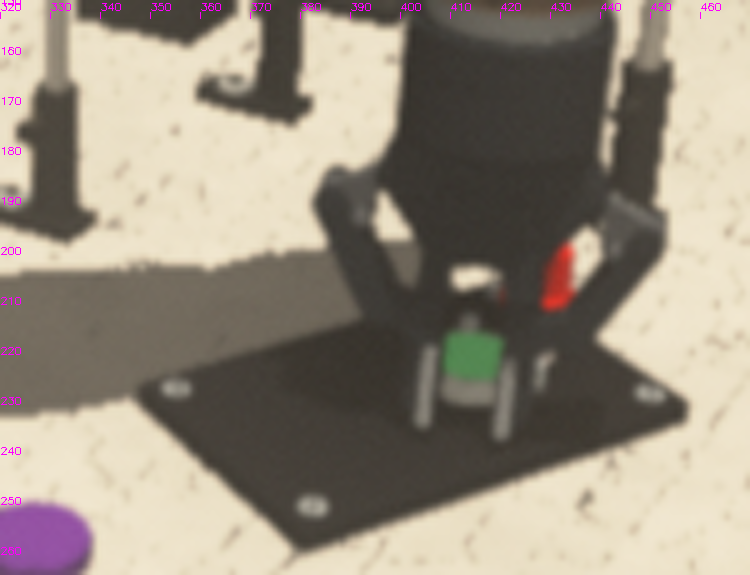

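>>> step_arm([
  {"x": 0.4, "y": 0.13, "z": 0, "twist": 0, "jaw": 2.2},
  {"x": 0.8, "y": 0.26, "z": 0, "twist": 0, "jaw": 2.2},
  {"x": 1.1, "y": 0.36, "z": 0, "twist": 0, "jaw": 2.2},
  {"x": 1.3, "y": 0.43, "z": 0, "twist": 0, "jaw": 2.2},
])

```text
clock: 8.3
eef_pos: [0.5338, -0.3526, -0.003]
tool_rot: [-0.563, 0.424, 0.573, 0.419]
ft_force: [-1.0, -0.0, 0.3]
grip_width: 0.0221
```

>>> step_arm([
  {"x": 0.1, "y": 0.03, "z": 0, "twist": 0, "jaw": 2.2},
  {"x": 0.2, "y": 0.06, "z": 0, "twist": 0, "jaw": 2.2},
  {"x": 0.3, "y": 0.1, "z": 0, "twist": 0, "jaw": 2.2},
])

```text
clock: 8.55
eef_pos: [0.5367, -0.3514, -0.003]
tool_rot: [-0.563, 0.424, 0.573, 0.419]
ft_force: [-1.0, 0.2, 0.1]
grip_width: 0.0223
```

>>> step_arm([
  {"x": 0.1, "y": 0.03, "z": 0, "twist": 0, "jaw": 2.2},
  {"x": 0.2, "y": 0.06, "z": 0, "twist": 0, "jaw": 2.2},
])

```text
clock: 8.72
eef_pos: [0.5379, -0.3507, -0.0032]
tool_rot: [-0.562, 0.424, 0.573, 0.419]
ft_force: [-3.0, -0.2, 1.2]
grip_width: 0.0219
```

```bash
python3 - <<'E'
from h import *
look(11,False)
E
```

```text
jaw dir 106.81 [-0.017  0.003 -1.   ] [ 0.5379 -0.3507 -0.0032] j [-0.57  0.69  0.13  1.03 -0.01 -0.87] F [-3.  -0.2  1.2] T [0.06 0.71 0.05] g 0.0219 t 8.7167
tcp px [412.73615587 237.22089998]
```

View pics/s11.png

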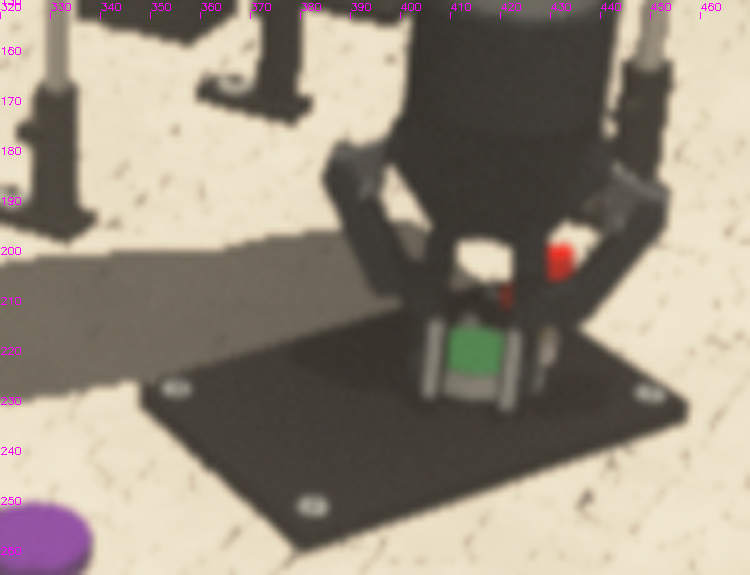

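>>> step_arm([
  {"x": 0.1, "y": 0.05, "z": 0, "twist": 0, "jaw": 2.2},
  {"x": 0.15, "y": 0.08, "z": 0, "twist": 0, "jaw": 2.2},
  {"x": 0.15, "y": 0.08, "z": 0, "twist": 0, "jaw": 2.2},
])

```text
clock: 9.02
eef_pos: [0.5385, -0.3498, -0.0033]
tool_rot: [-0.561, 0.425, 0.574, 0.419]
ft_force: [-4.9, -0.6, 3.4]
grip_width: 0.0222
```

>>> step_arm([
  {"x": -0.8, "y": -0.25, "z": 0, "twist": 0, "jaw": 2.2},
  {"x": -1.8, "y": -0.5, "z": 0.3, "twist": 0, "jaw": 2.2},
  {"x": -3.5, "y": -1, "z": 2, "twist": 0, "jaw": 2.2},
  {"x": -5, "y": 1, "z": 6, "twist": 0, "jaw": 4},
  {"x": -6, "y": 5, "z": 9, "twist": 0, "jaw": 4},
  {"x": -7, "y": 9, "z": 12, "twist": 0, "jaw": 4},
  {"x": -8, "y": 13, "z": 13, "twist": 0, "jaw": 4},
  {"x": -9, "y": 17, "z": 13, "twist": 0, "jaw": 4},
  {"x": -9, "y": 20, "z": 13, "twist": 0, "jaw": 4},
  {"x": -9, "y": 20, "z": 13, "twist": 0, "jaw": 4},
])

```text
clock: 9.85
eef_pos: [0.4473, -0.1456, 0.128]
tool_rot: [-0.562, 0.422, 0.574, 0.419]
ft_force: [-0.2, 0.0, 0.4]
grip_width: 0.0402
```

```bash
cat >> h.py <<'E'
def nest(k,z=None):
    p,d=bot.camera('top')
    u0,v0,s=388,160,16
    im=cv2.resize(p[v0:v0+36,u0:u0+40,::-1],None,fx=s,fy=s,interpolation=cv2.INTER_CUBIC)
    o=np.array([.53697,-.32841]);ex=np.array([.884,-.4675]);ey=np.array([.4675,.884])
    def P(x,y,z): return ((proj('top',[*(o+x*ex+y*ey),z])-[u0,v0]+.5)*s).astype(int).tolist()
    def circ(x,y,r,z,c): cv2.polylines(im,[np.array([P(x+r*np.cos(a),y+r*np.sin(a),z) for a in np.linspace(0,6.28,50)])],True,c,1)
    circ(.03,0,.022,.022,(255,255,0));circ(.0449,.0213,.004,.024,(0,255,255));circ(.0449,-.0213,.004,.024,(0,255,255))
    cv2.imwrite(f'pics/n{k}.png',im)
    h=cv2.cvtColor(p,cv2.COLOR_RGB2HSV);m=((h[...,0]>45)&(h[...,0]<80)&(h[...,1]>70)).astype(np.uint8);m[:150]=0;m[215:]=0;m[:,:380]=0;m[:,440:]=0
    vv,uu=np.nonzero(m);q=ray('top',uu.mean(),vv.mean(),.022)[:2]-o;print('green px',uu.mean(),vv.mean(),'plate mm',q@ex*1e3,q@ey*1e3)
E
python3 - <<'E'
from h import *
look(12,False);nest(12)
E
```

```text
jaw dir 107.02 [-0.017  0.006 -1.   ] [ 0.4473 -0.1456  0.128 ] j [-0.31  0.25 -0.2   1.13  0.   -0.61] F [-0.2  0.   0.4] T [ 0.03 -0.01 -0.04] g 0.0402 t 9.85
tcp px [302.67342024 170.69561055]
green px 404.0151515151515 178.79545454545453 plate mm 32.66069466246438 1.3563277684494908
```

View pics/n12.png

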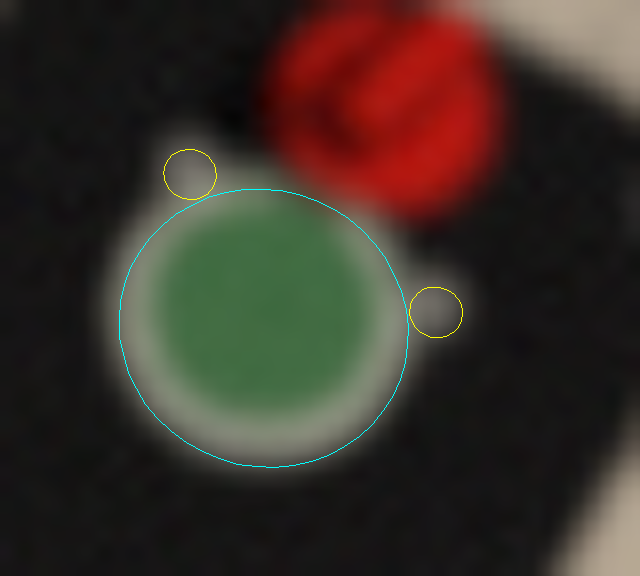

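View pics/s12.png

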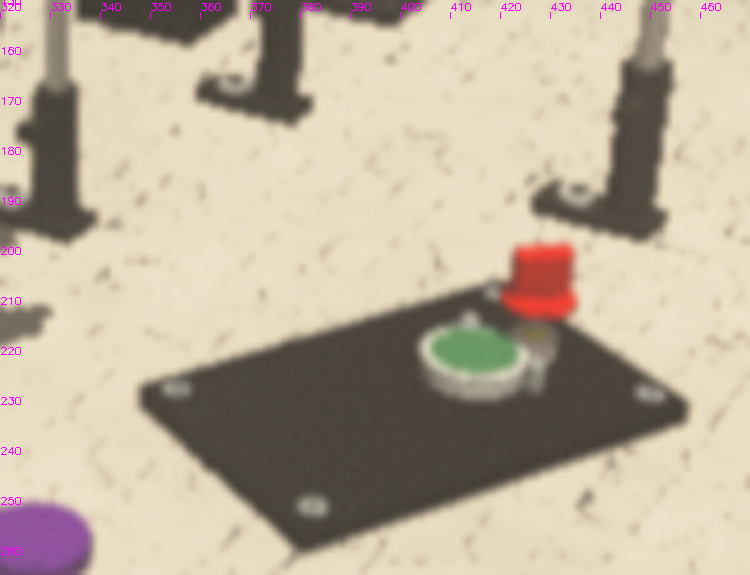

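```bash
python3 - <<'E'
from h import *
p,d=bot.camera('scene');c=bot.camera_info('scene')
crop('scene',p,395,190,50,50,14,'z12')
def W(u,v): return (c['R'].T@(np.linalg.inv(c['camera_matrix'])@[u,v,1]*d[v,u]-c['t']))
pts=np.array([W(u,v) for v in range(216,225) for u in range(407,422) if p[v,u,1]>1.25*p[v,u,0]])
A=np.c_[pts[:,:2],np.ones(len(pts))];s=np.linalg.lstsq(A,pts[:,2],rcond=None)[0];print(len(pts),pts.mean(0),s)
# plate reference plane near
pl=np.array([W(u,v) for v in range(232,242) for u in range(390,410)]);print(pl.mean(0),pl[:,2].std())
s0=np.load('scene0.npz');d=s0['d'];p0=s0['p']
pts=np.array([W(u,v) for v in range(228,238) for u in range(384,400) if p0[v,u,1]>1.25*p0[v,u,0]])
A=np.c_[pts[:,:2],np.ones(len(pts))];s=np.linalg.lstsq(A,pts[:,2],rcond=None)[0];print(len(pts),pts.mean(0),s)
E
```

```text
99 [ 0.56613576 -0.33960854  0.02083576] [-0.00014791 -0.00108231  0.02055193]
[ 0.50600981 -0.33544904  0.01038242] 0.000782890907269673
112 [ 0.48909037 -0.3249425   0.02482484] [-0.56426541 -0.24758385  0.2203511 ]
```

View pics/z12.png

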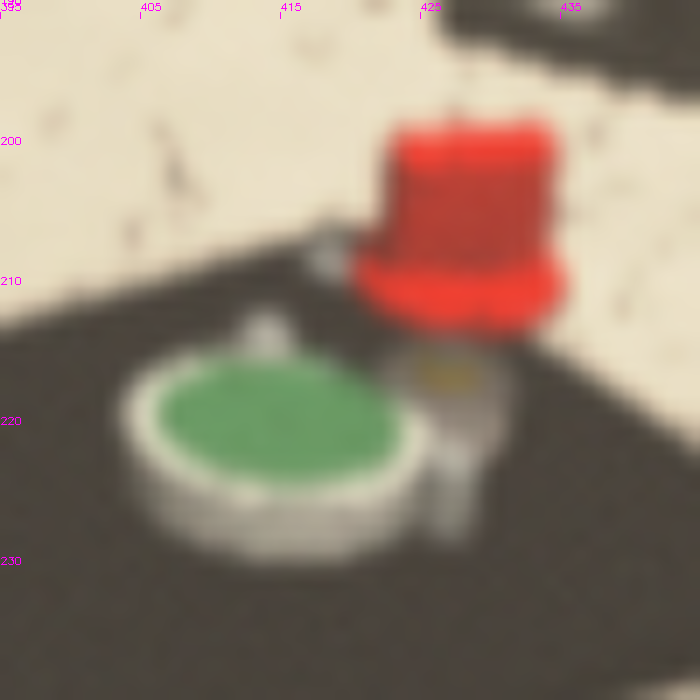

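>>> step_arm([
  {"x": 1.5, "y": -2.2, "z": 0, "twist": -7, "jaw": 3.2},
  {"x": 3, "y": -4.4, "z": 0, "twist": -14, "jaw": 3.2},
  {"x": 4.6, "y": -6.6, "z": 0, "twist": -21, "jaw": 3.2},
  {"x": 6.2, "y": -9, "z": 0, "twist": -28, "jaw": 3.2},
  {"x": 8, "y": -11.5, "z": 0, "twist": -35, "jaw": 3.2},
  {"x": 10, "y": -14.4, "z": 0, "twist": -42, "jaw": 3.2},
  {"x": 12, "y": -17.3, "z": 0, "twist": -49, "jaw": 3.2},
  {"x": 13.5, "y": -19.5, "z": 0, "twist": -56, "jaw": 3.2},
  {"x": 14.6, "y": -21.1, "z": -1, "twist": -57, "jaw": 3.2},
  {"x": 14.6, "y": -21.1, "z": -2, "twist": -57, "jaw": 3.2},
])

```text
clock: 10.83
eef_pos: [0.5962, -0.3673, 0.1056]
tool_rot: [-0.292, 0.641, 0.301, 0.643]
ft_force: [-1.5, 1.0, -0.8]
grip_width: 0.0318
```

>>> step_arm([
  {"x": 0, "y": 0, "z": 0, "twist": 0, "jaw": 3.2},
])

```text
clock: 10.92
eef_pos: [0.5945, -0.3689, 0.1013]
tool_rot: [-0.289, 0.643, 0.302, 0.642]
ft_force: [0.2, 0.9, -0.9]
grip_width: 0.0319
```

```bash
python3 - <<'E'
from h import *
look(13,False)
E
```

```text
jaw dir 49.43 [-0.008  0.015 -1.   ] [ 0.5945 -0.3689  0.1013] j [-0.56  0.72  0.48  1.35  0.01  0.15] F [ 0.2  0.9 -0.9] T [-0.02  0.02 -0.01] g 0.0319 t 10.9167
tcp px [437.62554798 182.66816782]
```

View pics/s13.png

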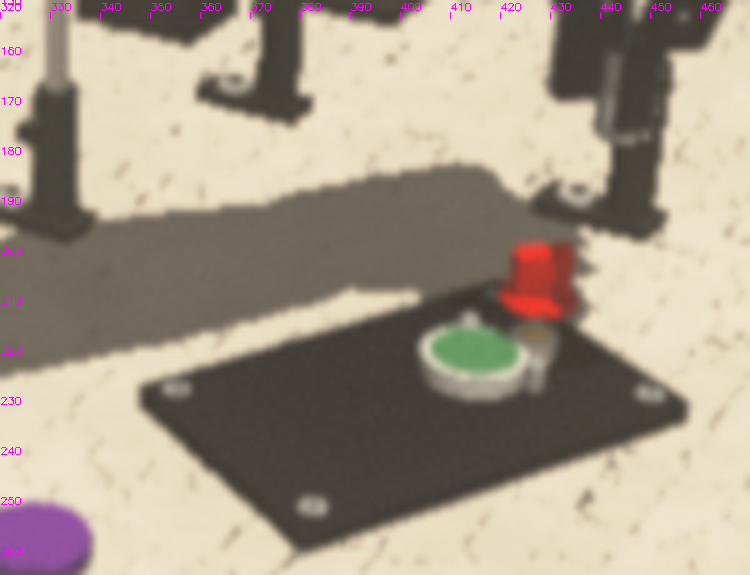

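>>> step_arm([
  {"x": -0.1, "y": 1.2, "z": -1, "twist": 0, "jaw": 3.2},
  {"x": -0.1, "y": 1.2, "z": -2, "twist": 0, "jaw": 3.2},
  {"x": -0.1, "y": 1.2, "z": -2.5, "twist": 0, "jaw": 3.2},
  {"x": -0.1, "y": 1.2, "z": -2.5, "twist": 0, "jaw": 3.2},
])

```text
clock: 11.3
eef_pos: [0.592, -0.3571, 0.0755]
tool_rot: [-0.289, 0.644, 0.302, 0.641]
ft_force: [0.1, -0.1, 1.2]
grip_width: 0.0321
```

```bash
python3 - <<'E'
from h import *
look(14,False)
E
```

```text
jaw dir 49.41 [-0.011  0.015 -1.   ] [ 0.592  -0.3571  0.0755] j [-0.55  0.71  0.41  1.28  0.01  0.16] F [ 0.1 -0.1  1.2] T [ 0.   -0.04  0.02] g 0.0321 t 11.3
tcp px [430.10510753 193.21545123]
```

View pics/s14.png

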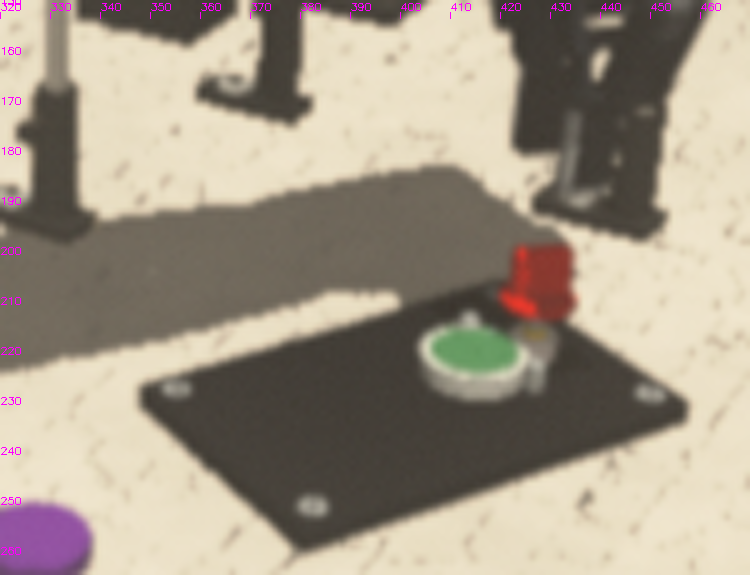

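```bash
python3 - <<'E'
from h import *
p,d=bot.camera('scene');c=bot.camera_info('scene')
crop('scene',p,405,155,60,65,12,'z14')
def W(u,v): return (c['R'].T@(np.linalg.inv(c['camera_matrix'])@[u,v,1]*d[v,u]-c['t']))
b=np.array([np.cos(np.radians(-40.6)),np.sin(np.radians(-40.6))]);j=np.array([-b[1],b[0]])
t=bot.get_obs()['eef_pos'][:2]
for v in(172,178,184,188,190,200,204,207,210):
    print(v,[(u,*( (W(u,v)[:2]-t)@np.c_[b,j]*1e3).round(0).astype(int),int(W(u,v)[2]*1e3)) for u in range(418,452,2) if abs((W(u,v)[:2]-t)@j)<.08])
E
```

```text
172 [(424, np.int64(-11), np.int64(16), 116), (426, np.int64(-7), np.int64(16), 115), (428, np.int64(-2), np.int64(17), 115), (430, np.int64(2), np.int64(16), 114), (432, np.int64(6), np.int64(15), 115), (434, np.int64(-10), np.int64(-20), 132), (436, np.int64(-9), np.int64(-25), 134), (438, np.int64(-7), np.int64(-29), 135), (440, np.int64(-11), np.int64(-42), 142), (442, np.int64(-11), np.int64(-49), 145), (444, np.int64(-5), np.int64(-46), 142)]
178 [(422, np.int64(-11), np.int64(21), 100), (424, np.int64(-11), np.int64(13), 104), (426, np.int64(-6), np.int64(14), 103), (428, np.int64(-2), np.int64(15), 102), (430, np.int64(4), np.int64(17), 100), (432, np.int64(-11), np.int64(-18), 118), (434, np.int64(-11), np.int64(-24), 121), (436, np.int64(-8), np.int64(-26), 122), (438, np.int64(-7), np.int64(-32), 124), (440, np.int64(-2), np.int64(-30), 123), (442, np.int64(2), np.int64(-31), 122)]
184 [(432, np.int64(-11), np.int64(-20), 106), (434, np.int64(-8), np.int64(-22), 107), (436, np.int64(-6), np.int64(-26), 109), (438, np.int64(-4), np.int64(-29), 110), (440, np.int64(3), np.in
[... 1634 characters left out ...]
(450, np.int64(89), np.int64(61), -2)]
210 [(418, np.int64(3), np.int64(50), 8), (420, np.int64(-18), np.int64(4), 36), (422, np.int64(-15), np.int64(0), 38), (424, np.int64(-11), np.int64(0), 37), (426, np.int64(-7), np.int64(-2), 38), (428, np.int64(-3), np.int64(-4), 38), (430, np.int64(2), np.int64(-3), 37), (432, np.int64(3), np.int64(-8), 39), (434, np.int64(8), np.int64(-7), 38), (436, np.int64(51), np.int64(55), -1), (438, np.int64(55), np.int64(53), -1), (440, np.int64(60), np.int64(54), -2), (442, np.int64(62), np.int64(49), 0), (444, np.int64(69), np.int64(52), -2), (446, np.int64(73), np.int64(49), -1), (448, np.int64(78), np.int64(49), -2), (450, np.int64(82), np.int64(47), -2)]
```

View pics/z14.png

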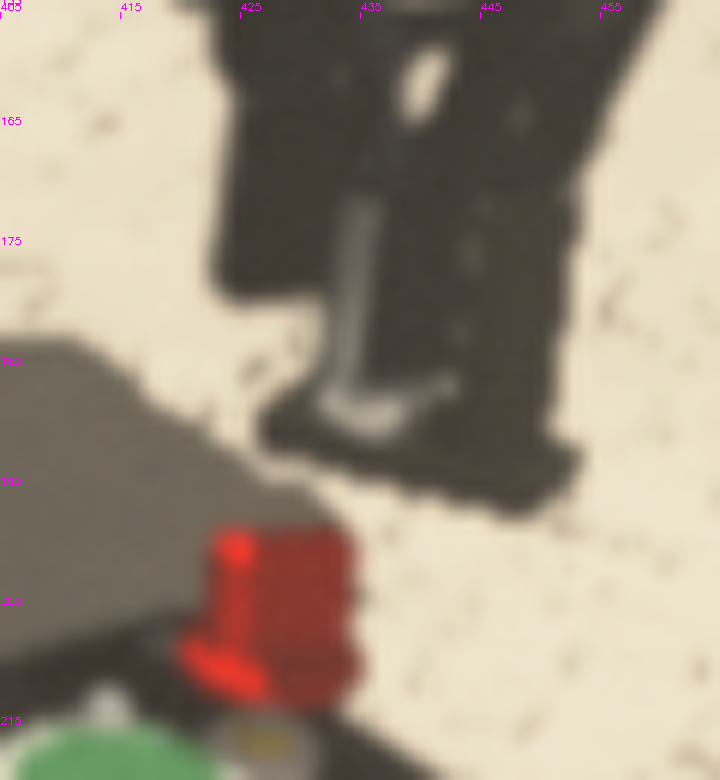

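```bash
python3 - <<'E'
from h import *
b=np.array([np.cos(np.radians(-40.6)),np.sin(np.radians(-40.6)),0]);j=np.array([-b[1],b[0],0])
t=bot.get_obs()['eef_pos']
for z in(.018,.022,.026):
  print(z,[ (B,J,proj('scene',t+B*b+J*j+[0,0,z]).round(1).tolist()) for B in(-.011,.011) for J in(-.0305,-.016,.016,.0305)])
# screw model candidates
for X in [(.592,-.3571),(.5945,-.3565),(.589,-.3544)]:
  for ang in(-40.3,-27.9):
    bb=np.array([np.cos(np.radians(ang)),np.sin(np.radians(ang))]);jj=np.array([-bb[1],bb[0]])
    pr=np.array([proj('scene',[*(np.array(X)+s*.013*bb+q*.005*jj),z]) for s in(-1,1) for q in(-1,1) for z in(.041,.063)])
    fl=np.array([proj('scene',[X[0]+.016*np.cos(a),X[1]+.016*np.sin(a),z]) for a in np.linspace(0,6.28,60) for z in(.037,.041)])
    bo=np.array([proj('scene',[X[0]+.01*np.cos(a),X[1]+.01*np.sin(a),.022]) for a in np.linspace(0,6.28,60)])
    print(X,ang,'bar',pr.min(0).round(1),pr.max(0).round(1),'flange',fl.min(0).round(1),fl.max(0).round(1),'boss',bo.min(0).round(1),bo.max(0).round(1))
for X in [(.592,-.3571),(.5945,-.3565),(.589,-.3544)]:
    fl=np.array([proj('top',[X[0]+.016*np.cos(a),X[1]+.016*np.sin(a),z]) for a in np.linspace(0,6.28,60) for z in(.037,.041)]);print('top',fl.min(0).round(1),fl.max(0).round(1))
E
```

```text
0.018 [(-0.011, -0.0305, [434.0, 191.6]), (-0.011, -0.016, [430.5, 188.4]), (-0.011, 0.016, [423.0, 181.6]), (-0.011, 0.0305, [419.8, 178.6]), (0.011, -0.0305, [444.3, 190.2]), (0.011, -0.016, [440.6, 187.0]), (0.011, 0.016, [432.9, 180.3]), (0.011, 0.0305, [429.5, 177.4])]
0.022 [(-0.011, -0.0305, [434.2, 189.8]), (-0.011, -0.016, [430.7, 186.6]), (-0.011, 0.016, [423.2, 179.8]), (-0.011, 0.0305, [420.0, 176.9]), (0.011, -0.0305, [444.5, 188.3]), (0.011, -0.016, [440.8, 185.2]), (0.011, 0.016, [433.1, 178.5]), (0.011, 0.0305, [429.7, 175.6])]
0.026 [(-0.011, -0.0305, [434.5, 187.9]), (-0.011, -0.016, [430.9, 184.7]), (-0.011, 0.016, [423.4, 178.0]), (-0.011, 0.0305, [420.1, 175.1]), (0.011, -0.0305, [444.8, 186.5]), (0.011, -0.016, [441.1, 183.4]), (0.011, 0.016, [433.3, 176.7]), (0.011, 0.0305, [429.9, 173.8])]
(0.592, -0.3571) -40.3 bar [421.5 196.7] [436.4 210.1] flange [420.2 204.4] [436.3 213.7] boss [422.5 213.7] [432.3 218.6]
(0.592, -0.3571) -27.9 bar [421.8 196.3] [436.1 210.7] flange [420.2 204.4] [436.3 213.7] boss [422.5 213.7] [432.3 218.6]
(0.5945, -0.3565) -40.3 bar [421.7 196.2] [436.6 209.6] flange [420.4 203.8] [436.5 213.1] boss [422.7 213.1] [432.5 218. ]
(0.5945, -0.3565) -27.9 bar [422.  195.7] [436.3 210.1] flange [420.4 203.8] [436.5 213.1] boss [422.7 213.1] [432.5 218. ]
(0.589, -0.3544) -40.3 bar [419.6 197. ] [434.6 210.4] flange [418.4 204.6] [434.5 213.9] boss [420.7 214. ] [430.5 218.8]
(0.589, -0.3544) -27.9 bar [419.9 196.5] [434.3 210.9] flange [418.4 204.6] [434.5 213.9] boss [420.7 214. ] [430.5 218.8]
top [404.7 160.4] [418.3 173.6]
top [404.5 159.4] [418.1 172.6]
top [403.6 161.6] [417.2 174.8]
```

>>> step_arm([
  {"x": 0.1, "y": 0, "z": -1.2, "twist": 0, "jaw": 3.2},
  {"x": 0.1, "y": 0, "z": -2.4, "twist": 0, "jaw": 3.2},
  {"x": 0.1, "y": 0, "z": -3.6, "twist": 0, "jaw": 3.2},
  {"x": 0.1, "y": 0, "z": -4.4, "twist": 0, "jaw": 3.2},
  {"x": 0.1, "y": 0, "z": -4.8, "twist": 0, "jaw": 3.2},
  {"x": 0.1, "y": 0, "z": -4.8, "twist": 0, "jaw": 3.2},
])

```text
clock: 11.9
eef_pos: [0.5929, -0.3569, 0.027]
tool_rot: [-0.289, 0.644, 0.302, 0.641]
ft_force: [0.3, -0.5, 0.0]
grip_width: 0.032
```

```bash
python3 - <<'E'
from h import *
look(15,False)
E
```

```text
jaw dir 49.4 [-0.011  0.016 -1.   ] [ 0.5929 -0.3569  0.027 ] j [-0.55  0.75  0.34  1.18  0.01  0.16] F [ 0.3 -0.5  0. ] T [-0.05  0.    0.  ] g 0.032 t 11.9
tcp px [427.71612719 213.818637  ]
```

View pics/s15.png

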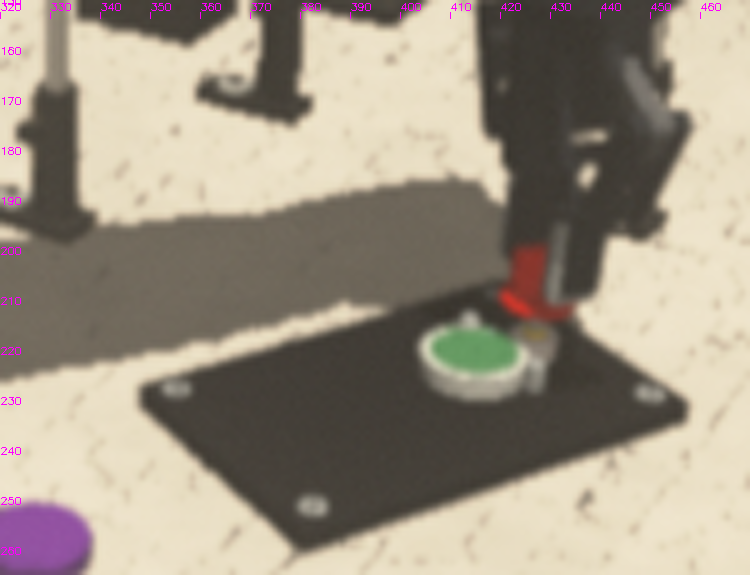

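>>> step_arm([
  {"x": 0, "y": 0, "z": 0, "twist": 0, "jaw": 2},
  {"x": 0, "y": 0, "z": 0, "twist": 0, "jaw": 0.5},
  {"x": 0, "y": 0, "z": 0, "twist": 0, "jaw": 0.5},
  {"x": 0, "y": 0, "z": 0, "twist": 0, "jaw": 0.5},
  {"x": 0, "y": 0, "z": 0, "twist": 0, "jaw": 0.5},
  {"x": 0, "y": 0, "z": 0, "twist": 0, "jaw": 0.5},
])

```text
clock: 12.45
eef_pos: [0.5943, -0.3567, 0.0286]
tool_rot: [-0.289, 0.643, 0.302, 0.642]
ft_force: [2.0, 4.1, 1.0]
grip_width: 0.0082
```

```bash
python3 - <<'E'
from h import *
look(16,False)
E
```

```text
jaw dir 49.44 [-0.008  0.016 -1.   ] [ 0.5943 -0.3567  0.0286] j [-0.54  0.75  0.35  1.18  0.01  0.16] F [2.  4.1 1. ] T [ 0.77 -0.42  0.03] g 0.0082 t 12.45
tcp px [427.93679456 212.84410392]
```

View pics/s16.png

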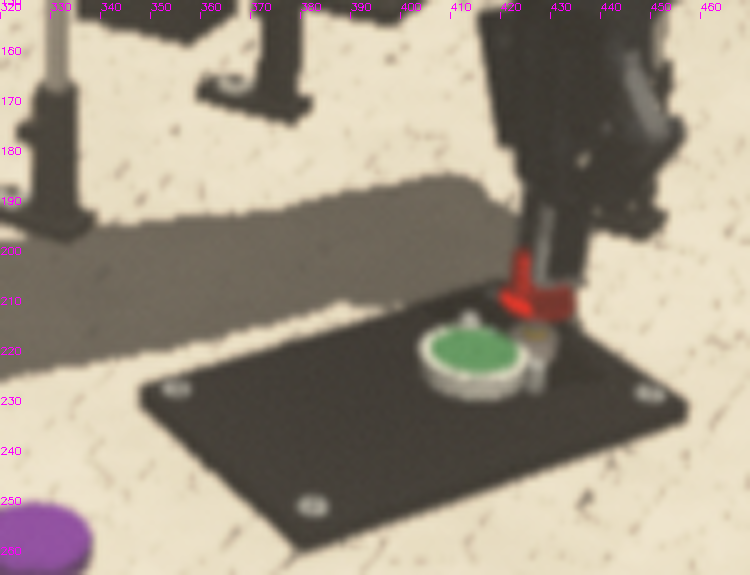

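>>> step_arm([
  {"x": 0.05, "y": 0.1, "z": -0.1, "twist": 0, "jaw": 0.5},
  {"x": 0.05, "y": 0.1, "z": -0.2, "twist": 0, "jaw": 0.5},
  {"x": 0.05, "y": 0.1, "z": -0.3, "twist": 0, "jaw": 0.5},
  {"x": 0.05, "y": 0.1, "z": -0.3, "twist": 0, "jaw": 0.5},
])

```text
clock: 12.83
eef_pos: [0.5945, -0.3566, 0.0266]
tool_rot: [-0.29, 0.643, 0.301, 0.642]
ft_force: [-1.0, 1.6, 7.5]
grip_width: 0.0078
```

>>> step_arm([
  {"x": 0, "y": 0, "z": -0.2, "twist": 0, "jaw": 0.5},
  {"x": 0, "y": 0, "z": -0.35, "twist": 0, "jaw": 0.5},
  {"x": 0, "y": 0, "z": -0.45, "twist": 0, "jaw": 0.5},
  {"x": 0, "y": 0, "z": -0.45, "twist": 0, "jaw": 0.5},
])

```text
clock: 13.17
eef_pos: [0.5946, -0.3567, 0.0247]
tool_rot: [-0.29, 0.643, 0.301, 0.642]
ft_force: [-3.4, 4.5, 12.7]
grip_width: 0.008
```

>>> step_arm([
  {"x": 0, "y": 0, "z": -0.35, "twist": -6, "jaw": 0.5},
  {"x": 0, "y": 0, "z": -0.38, "twist": -12, "jaw": 0.5},
  {"x": 0, "y": 0, "z": -0.4, "twist": -18, "jaw": 0.5},
  {"x": 0, "y": 0, "z": -0.41, "twist": -24, "jaw": 0.5},
  {"x": 0, "y": 0, "z": -0.42, "twist": -30, "jaw": 0.5},
])

```text
clock: 13.58
eef_pos: [0.5939, -0.3572, 0.0237]
tool_rot: [-0.112, 0.696, 0.122, 0.698]
ft_force: [-5.4, 4.0, 15.1]
grip_width: 0.0081
```

```bash
python3 - <<'E'
from h import *
look(17,False)
E
```

```text
jaw dir 19.07 [ 0.001  0.014 -1.   ] [ 0.5939 -0.3572  0.0237] j [-0.55  0.75  0.33  1.16  0.01  0.69] F [-5.4  4.  15.1] T [0.91 1.45 0.08] g 0.0081 t 13.5833
tcp px [427.85545538 215.04131178]
```

View pics/s17.png

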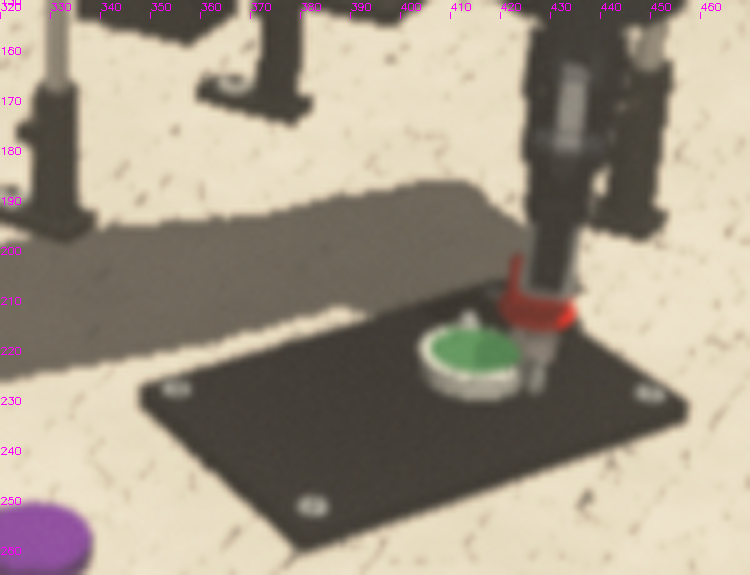

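>>> step_arm([
  {"x": -0.1, "y": 0.05, "z": -0.36, "twist": -7, "jaw": 0.5},
  {"x": -0.1, "y": 0.05, "z": -0.37, "twist": -14, "jaw": 0.5},
  {"x": -0.1, "y": 0.05, "z": -0.38, "twist": -21, "jaw": 0.5},
  {"x": -0.1, "y": 0.05, "z": -0.4, "twist": -28, "jaw": 0.5},
  {"x": -0.1, "y": 0.05, "z": -0.41, "twist": -35, "jaw": 0.5},
  {"x": -0.1, "y": 0.05, "z": -0.42, "twist": -42, "jaw": 0.5},
])

```text
clock: 14.13
eef_pos: [0.5926, -0.3571, 0.0228]
tool_rot: [0.148, 0.689, -0.14, 0.696]
ft_force: [-4.6, 4.2, 15.1]
grip_width: 0.0082
```

>>> step_arm([
  {"x": -0.1, "y": 0.1, "z": -0.36, "twist": -7, "jaw": 0.5},
  {"x": -0.1, "y": 0.1, "z": -0.37, "twist": -14, "jaw": 0.5},
  {"x": -0.1, "y": 0.1, "z": -0.38, "twist": -21, "jaw": 0.5},
  {"x": -0.1, "y": 0.1, "z": -0.4, "twist": -28, "jaw": 0.5},
  {"x": -0.1, "y": 0.1, "z": -0.41, "twist": -35, "jaw": 0.5},
  {"x": -0.1, "y": 0.1, "z": -0.42, "twist": -42, "jaw": 0.5},
])

```text
clock: 14.63
eef_pos: [0.5917, -0.3562, 0.022]
tool_rot: [0.387, 0.588, -0.382, 0.598]
ft_force: [-5.1, 5.1, 15.4]
grip_width: 0.0081
```

```bash
python3 - <<'E'
from h import *
look(18,False)
E
```

```text
jaw dir -65.89 [ 0.016 -0.002 -1.   ] [ 0.5917 -0.3562  0.022 ] j [-0.55  0.73  0.28  1.11  0.01  2.18] F [-5.1  5.1 15.4] T [1.31 1.05 0.04] g 0.0081 t 14.6333
tcp px [426.91915391 216.0509939 ]
```

View pics/s18.png

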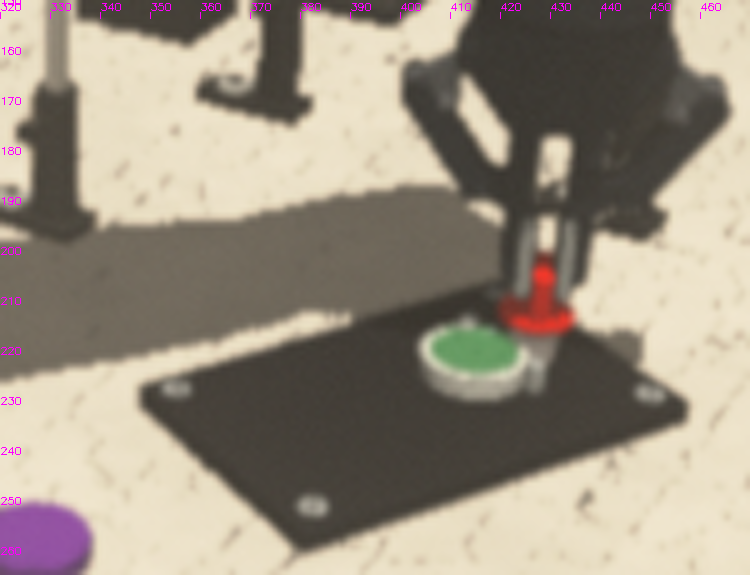

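>>> step_arm([
  {"x": -0.05, "y": 0.05, "z": -0.36, "twist": -7, "jaw": 0.5},
  {"x": -0.05, "y": 0.05, "z": -0.37, "twist": -14, "jaw": 0.5},
  {"x": -0.05, "y": 0.05, "z": -0.38, "twist": -21, "jaw": 0.5},
  {"x": -0.05, "y": 0.05, "z": -0.4, "twist": -28, "jaw": 0.5},
  {"x": -0.05, "y": 0.05, "z": -0.41, "twist": -35, "jaw": 0.5},
  {"x": -0.05, "y": 0.05, "z": -0.42, "twist": -42, "jaw": 0.5},
  {"x": -0.05, "y": 0.05, "z": -0.42, "twist": -46, "jaw": 0.5},
])

```text
clock: 15.27
eef_pos: [0.5917, -0.3549, 0.0211]
tool_rot: [0.589, 0.387, -0.586, 0.399]
ft_force: [-4.1, 6.9, 15.5]
grip_width: 0.0082
```

```bash
python3 - <<'E'
from h import *
look(19,False)
E
```

```text
jaw dir -112.41 [ 0.012 -0.012 -1.   ] [ 0.5917 -0.3549  0.0211] j [-0.54  0.72  0.28  1.11 -0.    2.99] F [-4.1  6.9 15.5] T [1.65 0.83 0.03] g 0.0082 t 15.2667
tcp px [426.26556817 216.23093407]
```

>>> step_arm([
  {"x": 0.05, "y": -0.1, "z": 0, "twist": 0, "jaw": 0.5},
  {"x": 0.05, "y": -0.1, "z": 0.2, "twist": 0, "jaw": 1.5},
  {"x": 0.05, "y": -0.1, "z": 0.5, "twist": 0, "jaw": 3},
  {"x": 0.05, "y": -0.1, "z": 0.6, "twist": 0, "jaw": 4.5},
  {"x": 0.05, "y": -0.1, "z": 0.6, "twist": 0, "jaw": 4.5},
  {"x": 0.05, "y": -0.1, "z": 0.6, "twist": 0, "jaw": 4.5},
])

```text
clock: 15.82
eef_pos: [0.592, -0.3562, 0.0266]
tool_rot: [0.589, 0.387, -0.587, 0.399]
ft_force: [-0.2, 0.7, 1.1]
grip_width: 0.0447
```

```bash
python3 - <<'E'
from h import *
look(20,False)
E
```

```text
jaw dir -112.5 [ 0.011 -0.012 -1.   ] [ 0.592  -0.3562  0.0266] j [-0.54  0.72  0.29  1.12 -0.    2.99] F [-0.2  0.7  1.1] T [0.02 0.08 0.05] g 0.0447 t 15.8167
tcp px [427.19351921 214.07807653]
```

View pics/s20.png

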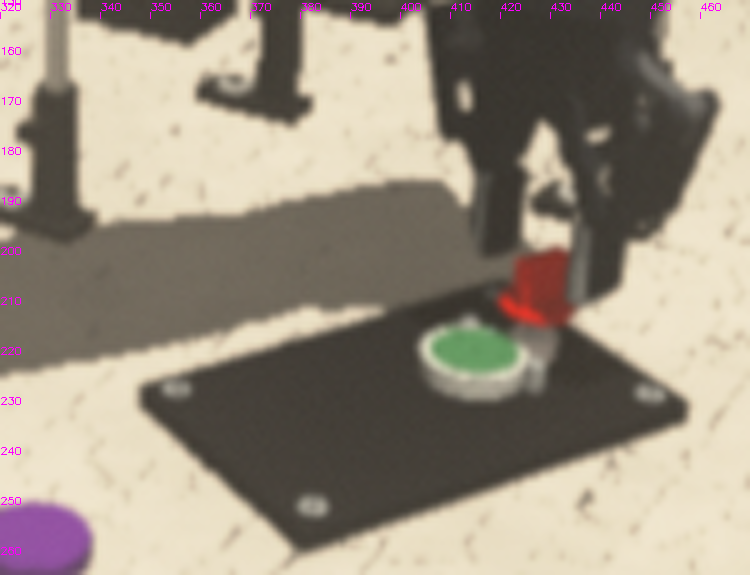

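>>> step_arm([
  {"x": 0.1, "y": -0.05, "z": 0, "twist": 7, "jaw": 4.5},
  {"x": 0.1, "y": -0.05, "z": 0, "twist": 14, "jaw": 4.5},
  {"x": 0.1, "y": -0.05, "z": 0, "twist": 21, "jaw": 4.5},
  {"x": 0.1, "y": -0.05, "z": 0, "twist": 28, "jaw": 4.5},
  {"x": 0.1, "y": -0.05, "z": 0, "twist": 35, "jaw": 4.5},
  {"x": 0.1, "y": -0.05, "z": 0, "twist": 42, "jaw": 4.5},
  {"x": 0.1, "y": -0.05, "z": 0, "twist": 49, "jaw": 4.5},
  {"x": 0.1, "y": -0.05, "z": 0, "twist": 56, "jaw": 4.5},
  {"x": 0.1, "y": -0.05, "z": 0, "twist": 63, "jaw": 4.5},
  {"x": 0.1, "y": -0.05, "z": 0, "twist": 70, "jaw": 4.5},
])

```text
clock: 16.7
eef_pos: [0.5926, -0.3566, 0.0259]
tool_rot: [0.258, 0.656, -0.25, 0.664]
ft_force: [-0.4, -0.3, -0.3]
grip_width: 0.0453
```

>>> step_arm([
  {"x": 0, "y": 0, "z": 0, "twist": 7, "jaw": 4.5},
  {"x": 0, "y": 0, "z": 0, "twist": 14, "jaw": 4.5},
  {"x": 0, "y": 0, "z": 0, "twist": 21, "jaw": 4.5},
  {"x": 0, "y": 0, "z": 0, "twist": 28, "jaw": 4.5},
  {"x": 0, "y": 0, "z": 0, "twist": 35, "jaw": 4.5},
  {"x": 0, "y": 0, "z": 0, "twist": 42, "jaw": 4.5},
  {"x": 0, "y": 0, "z": 0, "twist": 49, "jaw": 4.5},
  {"x": 0, "y": 0, "z": 0, "twist": 56, "jaw": 4.5},
  {"x": 0, "y": 0, "z": 0, "twist": 63, "jaw": 4.5},
  {"x": 0, "y": 0, "z": 0, "twist": 70, "jaw": 4.5},
])

```text
clock: 17.53
eef_pos: [0.5924, -0.3567, 0.0253]
tool_rot: [-0.167, 0.685, 0.178, 0.686]
ft_force: [0.1, -0.5, -0.1]
grip_width: 0.045
```

>>> step_arm([
  {"x": 0, "y": 0, "z": 0, "twist": 7, "jaw": 4.5},
  {"x": 0, "y": 0, "z": 0, "twist": 14, "jaw": 4.5},
  {"x": 0, "y": 0, "z": 0, "twist": 21, "jaw": 4.5},
  {"x": 0, "y": 0, "z": 0, "twist": 28, "jaw": 4.5},
  {"x": 0, "y": 0, "z": 0, "twist": 35, "jaw": 4.5},
  {"x": 0, "y": 0, "z": 0, "twist": 39, "jaw": 4.5},
])

```text
clock: 18.03
eef_pos: [0.5921, -0.3567, 0.0246]
tool_rot: [-0.387, 0.59, 0.398, 0.586]
ft_force: [-0.8, -0.5, 0.1]
grip_width: 0.0448
```

```bash
python3 - <<'E'
from h import *
look(21,False)
E
```

```text
jaw dir 67.48 [-0.013  0.011 -1.   ] [ 0.5921 -0.3567  0.0246] j [-0.54  0.75  0.34  1.17  0.   -0.15] F [-0.8 -0.5  0.1] T [ 0.01 -0.02 -0.02] g 0.0448 t 18.0333
tcp px [427.31989198 214.9519217 ]
```

View pics/s21.png

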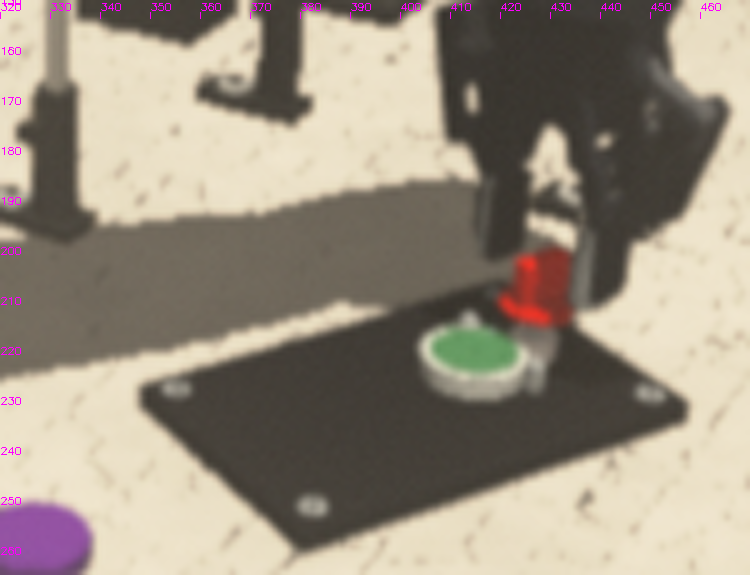

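>>> step_arm([
  {"x": 0, "y": 0, "z": 0, "twist": 0, "jaw": 2.5},
  {"x": 0, "y": 0, "z": 0, "twist": 0, "jaw": 0.5},
  {"x": 0, "y": 0, "z": 0, "twist": 0, "jaw": 0.5},
  {"x": 0, "y": 0, "z": 0, "twist": 0, "jaw": 0.5},
  {"x": 0, "y": 0, "z": 0, "twist": 0, "jaw": 0.5},
  {"x": 0, "y": 0, "z": 0, "twist": 0, "jaw": 0.5},
  {"x": 0, "y": 0, "z": -0.2, "twist": 0, "jaw": 0.5},
  {"x": 0, "y": 0, "z": -0.4, "twist": 0, "jaw": 0.5},
  {"x": 0, "y": 0, "z": -0.6, "twist": 0, "jaw": 0.5},
  {"x": 0, "y": 0, "z": -0.6, "twist": 0, "jaw": 0.5},
])

```text
clock: 18.92
eef_pos: [0.5926, -0.3556, 0.0208]
tool_rot: [-0.387, 0.589, 0.399, 0.587]
ft_force: [-2.2, 7.3, 12.2]
grip_width: 0.0081
```

Pressing at 12 N; turn with about 16 N.

>>> step_arm([
  {"x": 0, "y": 0, "z": -0.36, "twist": -7, "jaw": 0.5},
  {"x": 0, "y": 0, "z": -0.39, "twist": -14, "jaw": 0.5},
  {"x": 0, "y": 0, "z": -0.41, "twist": -21, "jaw": 0.5},
  {"x": 0, "y": 0, "z": -0.42, "twist": -28, "jaw": 0.5},
  {"x": 0, "y": 0, "z": -0.43, "twist": -35, "jaw": 0.5},
  {"x": 0, "y": 0, "z": -0.44, "twist": -42, "jaw": 0.5},
])

```text
clock: 19.42
eef_pos: [0.5929, -0.3551, 0.0196]
tool_rot: [-0.149, 0.688, 0.16, 0.692]
ft_force: [-2.9, 6.5, 13.2]
grip_width: 0.0081
```

>>> step_arm([
  {"x": 0, "y": 0, "z": -0.36, "twist": -7, "jaw": 0.5},
  {"x": 0, "y": 0, "z": -0.37, "twist": -14, "jaw": 0.5},
  {"x": 0, "y": 0, "z": -0.38, "twist": -21, "jaw": 0.5},
  {"x": 0, "y": 0, "z": -0.4, "twist": -28, "jaw": 0.5},
  {"x": 0, "y": 0, "z": -0.41, "twist": -35, "jaw": 0.5},
  {"x": 0, "y": 0, "z": -0.42, "twist": -42, "jaw": 0.5},
])

```text
clock: 19.92
eef_pos: [0.5933, -0.3549, 0.0188]
tool_rot: [0.11, 0.695, -0.101, 0.704]
ft_force: [-2.5, 6.9, 12.1]
grip_width: 0.0083
```

>>> step_arm([
  {"x": 0, "y": -0.1, "z": 0, "twist": 0, "jaw": 0.5},
  {"x": 0, "y": -0.1, "z": 0.2, "twist": 0, "jaw": 1.5},
  {"x": 0, "y": -0.1, "z": 0.5, "twist": 0, "jaw": 3},
  {"x": 0, "y": -0.1, "z": 0.6, "twist": 0, "jaw": 4.5},
  {"x": 0, "y": -0.1, "z": 0.6, "twist": 0, "jaw": 4.5},
  {"x": 0, "y": -0.1, "z": 0.6, "twist": 0, "jaw": 4.5},
  {"x": 0, "y": -0.1, "z": 2.5, "twist": 0, "jaw": 4.5},
  {"x": 0, "y": -0.1, "z": 5, "twist": 0, "jaw": 4.5},
  {"x": 0, "y": -0.1, "z": 8, "twist": 0, "jaw": 4.5},
  {"x": 0, "y": -0.1, "z": 11, "twist": 0, "jaw": 4.5},
])

```text
clock: 20.75
eef_pos: [0.5925, -0.3558, 0.1285]
tool_rot: [0.11, 0.696, -0.101, 0.703]
ft_force: [1.1, -0.1, 0.6]
grip_width: 0.045
```

>>> step_arm([
  {"x": -2, "y": 3, "z": 1, "twist": 0, "jaw": 4.5},
  {"x": -4, "y": 6, "z": 1, "twist": 0, "jaw": 4.5},
  {"x": -6, "y": 9, "z": 1, "twist": 0, "jaw": 4.5},
  {"x": -8, "y": 12, "z": 1, "twist": 0, "jaw": 4.5},
  {"x": -10, "y": 15, "z": 1, "twist": 0, "jaw": 4.5},
  {"x": -12, "y": 18, "z": 1, "twist": 0, "jaw": 4.5},
  {"x": -14, "y": 21, "z": 1, "twist": 0, "jaw": 4.5},
  {"x": -14, "y": 21, "z": 1, "twist": 0, "jaw": 4.5},
])

```text
clock: 21.42
eef_pos: [0.4466, -0.1411, 0.1373]
tool_rot: [0.11, 0.699, -0.099, 0.7]
ft_force: [-0.8, 0.9, -1.0]
grip_width: 0.0449
```

```bash
python3 - <<'E'
from h import *
look(22,False);nest(22)
p,d=bot.camera('scene');crop('scene',p,395,190,50,50,14,'z22');cv2.imwrite('pics/full22.png',p[:,:,::-1])
E
```

```text
jaw dir -16.94 [ 0.005  0.015 -1.   ] [ 0.4466 -0.1411  0.1373] j [-0.32  0.23 -0.21  1.14  0.02  1.55] F [-0.8  0.9 -1. ] T [ 0.03  0.02 -0.05] g 0.0449 t 21.4167
tcp px [300.50926854 166.01168035]
green px 404.0 178.78571428571428 plate mm 32.663411352114615 1.3998203657729298
```

View pics/z22.png

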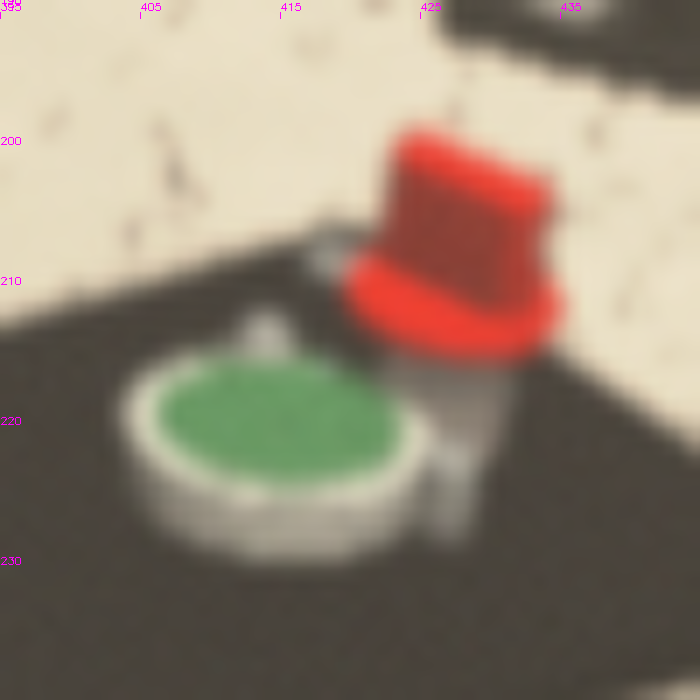

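View pics/n22.png

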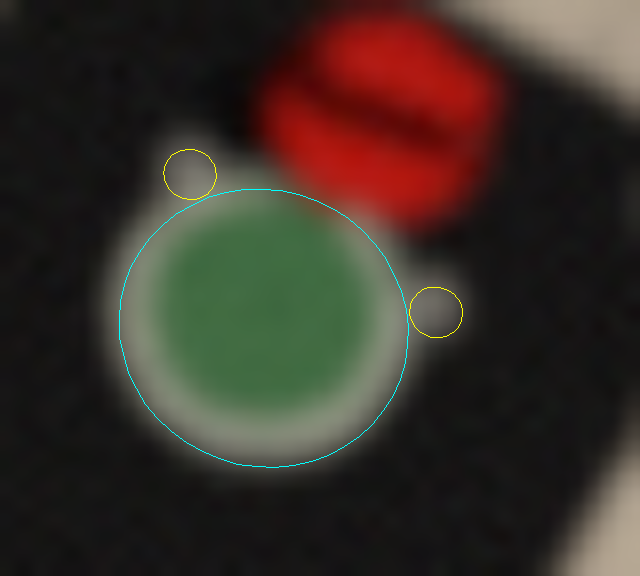

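View pics/full22.png

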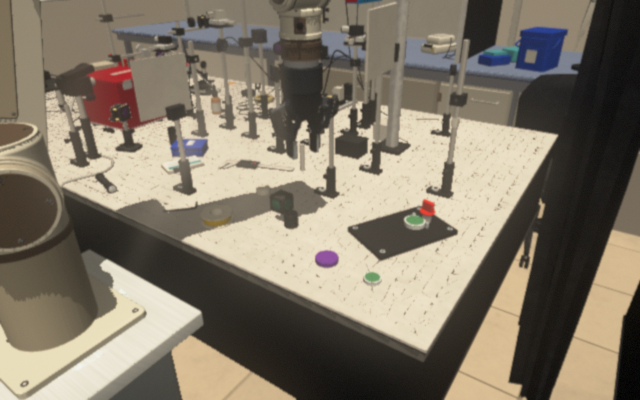

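```bash
python3 - <<'E'
from workcell import bot
print(bot.job_done())
E
```

```text
the job is handed in; nothing more can be done
None
```

I slid the mirror into its nest, started the thumbscrew in the boss, and handed the job in at about 21.6 s; no verdict was reported.

**Mirror:** The first straight push left it stuck on one pin, about 3 to 4 mm off by the camera. A second push at 45° to the plate's x axis moved it about 4 mm further, until it stopped at about 5 N. Depth readings taken before the screw work showed it lying flat. In the last pictures its rim touches both pins and the boss, and it did not move during the screw work.

**Screw:** I pressed with 12 to 15.5 N and turned it clockwise about 246° in two grips (162° and 84°). That makes the thread roughly 4 mm deep, worked out from the turn and the tool's descent, since there is no reading of bite. After release the yellow band is out of sight in the boss and the flange's lower edge stands about 4 mm lower in the picture. The gripper is clear of everything.

**Checks that disagreed:**
- **Mirror position:** My top-camera reading, set against the measured plate corners, put the mirror about 3 mm past the nest (32.7, 1.4 mm instead of 30, 0). The pins and boss make that impossible, so I put it down to calibration and blur. I trusted the distances to the pins, which read 24.0 and 25.8 mm where touching means 26.
- **Fingertips:** They sat about 20 mm behind the stated TCP when partly open, so I set the heights from the camera and the force readings.
- **Bystanders:** I only looked at them in the last scene picture, where they appear undisturbed, though the arm's shadow fell on some. I did not measure their positions.

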